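# Load a prismatic cell into the lever-closed test fixture

## Task

Take the thin cell - the other two in the grey tray are thicker - and load it, terminals up, into the test fixture: lean it so that its foot goes into the slot ahead of its top, in under the two contact heads, then swing it upright until it stands against the columns with both side clips snapped in front of it, and let go. Then press the fixture's lever all the way down until its catch snaps over it and it stays, so that the contacts sit on the terminals. Leave the other cells and the things on the bench where they are.

Things in the scene. Friction and masses are not known exactly. Their poses are not given: they have to be found in the camera images.
- cell_mid (a point): Centre, half-way up, of the thin cell: an aluminium box on edge in the tray, 18 mm thick (its x), 148 wide (its y), 92 high (its z, up), 0.45 kg, underside 46 mm below. Two terminal blocks on top, 4 mm high, 10 x 22 mm, 56 mm either side of the middle; either way round is right. Grip it across the thickness at the middle of its top: 37 mm or more are free before and behind it above the tray's ribs
- cell_foot (a point): Centre of the thin cell's underside, 46 mm below its centre; same axes
- thick_a_mid (a point): Centre of a thick cell in the tray: same shape, 28 mm thick, 148 wide, 92 high. Not to be moved
- thick_b_mid (a point): Centre of the other thick cell, the same. Not to be moved
- carrier: Grey plastic tray, fixed, 204 mm (its x) by 176 mm (its y), origin under its centre on the bench; floor 8 mm above the bench. Three slots along its y, 62 mm apart along its x, 31 mm wide between ribs that reach 35 mm above the bench, 152 mm long between 30 mm high ends. The three cells stand on its floor in them, in any order
- fixture: Aluminium cell test fixture, fixed, base 150 x 216 mm. Origin on the bench (z = 0) under the slot's centre; x to its back (its open front faces the robot), y to its left, z up: the numbers below are in this frame, mm. The seated cell stands upright, square, centre at x 0, y 0, z 58 (within 1)
- slot (a point): Slot floor centre, fixture (0, 0, 12); fixture axes. The slot runs along y. Flat floor from x = -11 to +10. Upright rear wall with its face at x = +10, top z = 40. The front wall slopes outward 35 degrees from vertical, from the floor at x = -11 up to z = 42 at x = -32. The ends at y = +-75.8 (up to z 38) flare outward above, to z = 51
- heads (a point): Mid-point between the undersides of the two contact heads, fixture (0, 0, 114). They overhang the slot from x = -24 to +34 at |y| 47 to 71, top z = 130, plungers to z = 156, on columns with front faces at x = +10. Room over the seated cell's terminals is 6 mm: it cannot come in upright, but does leaning 20 to 35 degrees to the front (-x). |y| < 47 is open above, and behind the cell over z = 42
- clips (a point): Mid-point between the two sprung steel side clips, fixture (-12, 0, 76). Hooks at |y| = 70, z 64 to 88, tip at x = -12, bevelled from x = -25. They give way outward as the leaning cell is swung upright about its lower front edge (up to about 15 N at its top) and snap back in front of its face. At 30 degrees of lean the cell in the slot is all but clear of them, at less it pushes them aside
- lever (a joint): Lever angle, rad: 0 raised (arm points to the front, 62 degrees above level), 0.95 down against its stop (7 degrees above level). Let go early, it hangs part-way or rises on its spring; at the stop a sprung catch snaps over its arm and holds it (above 0.9). Pressing at the grip takes 2 to 8 N. It lowers both contact plungers 8 mm onto the terminals, so it stays up until the cell is in
- lever_grip (a point): Centre of the lever's black grip, a round bar 18 mm thick, 48 mm long along the fixture's y, outside the fixture at y = -133, free above. Raised: fixture x = -19, z = 146; down: x = -84, z = 52; it moves on an arc of radius 125 mm about the hinge
- lever_hinge (a point): Point on the lever's hinge axis (parallel to the fixture's y), opposite the grip's centre: fixture (40, -133, 36)
- can_mid (a point): Centre of an empty steel can, 46 mm across, 95 mm high, standing. Not to be moved
- roll_mid (a point): Centre of a green wrapped electrode roll, 43 mm across, 91 mm high, standing. Not to be moved
- meter_mid (a point): Centre of a black hand meter lying flat, 165 x 80 x 32 mm. Not to be moved
- driver_grip (a point): Handle of a 190 mm screwdriver lying on the bench. Not to be moved
- solvent_mid (a point): Centre of a white plastic bottle, 64 mm across, 150 mm high. Not to be moved
Mind the look-alikes: they are no part of the job. What is shaped like the part that bears cell_mid but purple is not meant.

How it is judged:
By the outcome, as a careful person would: the job done as asked, in the order asked, and still so for the second after the job is handed in, with the robot touching nothing.
It also fails if it takes over 61 s, if anything falls off the work surface, if the arm or the gripper's body presses on something with over 40 N, if the wrist force passes 120 N, or if a joint passes its speed limit or range.

## Robot

A 7-joint arm with a two-finger parallel gripper is mounted at the origin on the work surface. World frame = base frame: x ahead of the robot, y to its left, z up, the work surface at z = 0. Lengths are in m, angles in rad, forces in N, time in s.
With the tool pointing down it reaches from about 0.4 to 0.85 m from the base axis. Payload 4.5 kg.
Tool frame: the origin (TCP) lies midway between the tips of the shut fingers; the grasp point (between the pads) lies 19 mm behind it (r.hold_point_z is the distance from the TCP to the grasp point, in m); z points along the fingers, y is the direction in which the jaws open and shut (so a half turn about z gives the same grasp; the last joint's range is limited). The gripper opens to 88 mm and grips with 3 to 60 N. Pads are 18 mm wide; open, the fingers measure 123 mm over their backs; the gripper's body (75 mm by 187 mm) begins 45 mm behind the grasp point.
Start: joints at [1.285, 0.689, -0.195, 1.565, 0.157, 0.902, -0.215], TCP at [0.197, -0.593, 0.202] pointing down, gripper open.
Joint ranges: [-3.01, 3.01], [-0.46, 2.08], [-1.47, 1.51], [0.13, 2.56], [-1, 4.14], [0.04, 2.09], [-2.66, 2.66]. Speed limits (rad/s): [2.57, 2.57, 3.14, 3.14, 3.14, 3.14, 3.14].

## Interface

Orientations are given as a unit quaternion [x, y, z, w].
In Python, from plant import r gives the robot as it stands. The module is installed in compiled form; this text tells all that it offers.
- The arm moves only by the tool move_arm, never from a script. Its arguments are lists of equal length, an entry for each row: "turn": the turn, a rotation vector about the tool's x, y, z in units of 2 pi rad (1.0 is 2 pi rad), a list of three; "dp": the shift along the tool's x, y, z in units of 2.5 cm (1.0 is 2.5 cm), a list of three; "jaw": the closure, from -1 (fully open) to 1 (shut), so that 0 is half open. In form: {"turn": [[wx, wy, wz], ...], "dp": [[x, y, z], ...], "jaw": [jaw, ...]}. A call has 1 to 10 rows; each row shifts and turns the commanded pose from where the row before left it, along the tool's axes as they then stand; what a row does not reach is not made up. A row lasts 1/12 s, in which the tool goes at most 41.7 mm and 7.16 degrees, less where a joint would pass 70% of its speed; a pose out of reach is approached as far as the arm can. A call with a number of a shift or a turn outside -1 to 1 is refused whole. A call with a gripper value outside its range is refused whole. The fingers move at their own pace and stop on an object; "newtons" is the grip in N (left out, the last holds). Time passes only in rows, so rows that do not move let the fingers close. It gives the time, the measured TCP pose, the force and the opening at its end, in the units of the state.
- r.get_state(): the state, without advancing time (a new reading comes with each control period).
- r.snapshot(name): name is "side" or "top"; returns a dict with "frame" (420x560x3 uint8, blue, green, red), "mtx" (3x3 intrinsics, pixels), "origin" and "orientation" of the camera in the world. Camera axes: x right, y up, looking along -z (the intrinsics and any distortion apply to the point x, -y, -z); pixel columns grow to the right and rows downward; lengths in m; the calibration is good to about 2 mm. A picture is of the moment at which its call begins. There is no depth.
- r.finish_job(): hands the job in, once; it reports no verdict.
The state is a dict: "clock": time; "q": joint angles; "qd": joint speeds; "joint_torque": joint torques, N m; "tool_pos": TCP position; "eef_rot": TCP orientation; "contact_force": force on the tool from outside, world axes, zero at the start; "moment": the same for the moment, N m; "opening": opening from 0.0 (shut) to 1.0 (fully open).
Only numpy, scipy, OpenCV 4.12 (cv2) and the standard library are available. Lean on these libraries where they do the work, as an engineer would, in place of code of your own. Each camera call takes 0.05 s, during which the arm holds its last target.

## Working session

There is one attempt and no reset: what is moved stays moved. The work goes in short steps, Python scripts to look and compute and a tool call to move; the robot and the scene stay as the last step left them, time stands still between calls to the robot, and variables do not carry over. Pictures are saved under pics/ and viewed, and the job is handed in when it is done.

Besides the shell and the picture viewer there is one more tool, called after "Emit:" as name(argument=value, ...) on one line, values as JSON. move_arm: Moves the arm, as the interface text tells. Shifts and turns lie within -1 to 1; 1 stands for 2.5 cm of shift or 2 pi rad of turn. Its arguments: {"type":"object","properties":{"turn":{"type":"array","items":{"type":"array","items":{"type":"number","minimum":-1,"maximum":1}}},"dp":{"type":"array","items":{"type":"array","items":{"type":"number","minimum":-1,"maximum":1}}},"jaw":{"type":"array","items":{"type":"number"}},"newtons":{"type":"number"}},"required":["turn","dp","jaw"]}

```bash
mkdir -p pics; cat > h.py <<'E'
import numpy as np, cv2
from plant import r
from scipy.spatial.transform import Rotation as R
def snap(n,f):
    s=r.snapshot(n); cv2.imwrite('pics/'+f+'.png',s['frame']); np.savez('pics/'+f+'.npz',**{k:np.array(v) for k,v in s.items()}); return s
def load(f): return dict(np.load('pics/'+f+'.npz'))
def ray(s,u,v):
    K=s['mtx']; d=np.linalg.inv(K)@[u,v,1]; d=np.array([d[0],-d[1],-d[2]])
    return np.array(s['origin']),R.from_quat(s['orientation']).apply(d) if np.size(s['orientation'])==4 else np.array(s['orientation'])@d
def onz(s,u,v,z):
    o,d=ray(s,u,v); return o+d*(z-o[2])/d[2]
def proj(s,p):
    q=s['orientation']; M=R.from_quat(q).as_matrix() if np.size(q)==4 else np.array(q)
    c=M.T@(np.array(p)-s['origin']); x=s['mtx']@[c[0],-c[1],-c[2]]; return x[:2]/x[2]
E
python3 - <<'E'
from h import *
for n in('side','top'):
    s=snap(n,n+'0'); print({k:v for k,v in s.items() if k!='frame'})
print(r.get_state(), r.hold_point_z)
E
```

```text
{'mtx': array([[435.03049814,   0.        , 279.58847162],
       [  0.        , 435.03049814, 215.05329575],
       [  0.        ,   0.        ,   1.        ]]), 'origin': array([0.12181244, 0.88128644, 1.05252632]), 'orientation': array([-0.08428048,  0.35768454,  0.9028935 , -0.2230289 ])}
{'mtx': array([[397.56790898,   0.        , 275.91615207],
       [  0.        , 397.56790898, 207.79178558],
       [  0.        ,   0.        ,   1.        ]]), 'origin': array([0.4263151 , 0.07670082, 1.27348385]), 'orientation': array([ 0.0402883 , -0.02638482, -0.69682789,  0.71561972])}
{'clock': 0.1, 'q': array([ 1.28478606,  0.68990335, -0.19452484,  1.5662086 ,  0.15726443,
        0.90249391, -0.21512884]), 'qd': array([ 0.00017916, -0.00248039, -0.0030835 , -0.003051  , -0.00044956,
       -0.00080355,  0.00211256]), 'joint_torque': array([-3.18244602e-03, -5.28495884e+01, -1.27157684e+00, -1.53836882e+01,
       -5.26020862e-02,  2.02232230e-03,  4.48090145e-05]), 'tool_pos': array([ 0.19626638, -0.59273826,  0.20129674]), 'eef_rot': array([ 9.87240059e-01,  1.59236943e-01, -1.71683771e-04, -7.95007859e-04]), 'contact_force': array([0.25365185, 0.65936458, 0.50366933]), 'moment': array([ 0.02959161,  0.02168147, -0.00212981]), 'opening': 0.9974870172397104} 0.0187
```

View pics/side0.png

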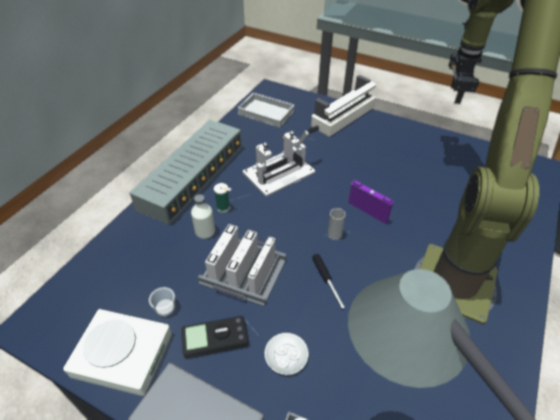

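View pics/top0.png

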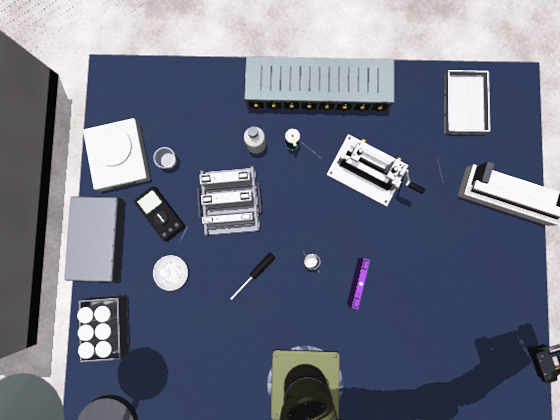

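```bash
python3 - <<'E'
import cv2,numpy as np
a=cv2.imread('pics/top0.png'); b=cv2.imread('pics/side0.png')
def c(im,x0,y0,w,h): return cv2.resize(im[y0:y0+h,x0:x0+w],(w*8,h*8),interpolation=cv2.INTER_CUBIC) 
cv2.imwrite('pics/c1.png',c(a,185,155,90,72)); cv2.imwrite('pics/c2.png',c(a,325,128,100,75))
cv2.imwrite('pics/c3.png',c(b,195,215,95,75)); cv2.imwrite('pics/c4.png',c(b,235,115,90,75))
E
```

```text
(no output)
```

View pics/c1.png

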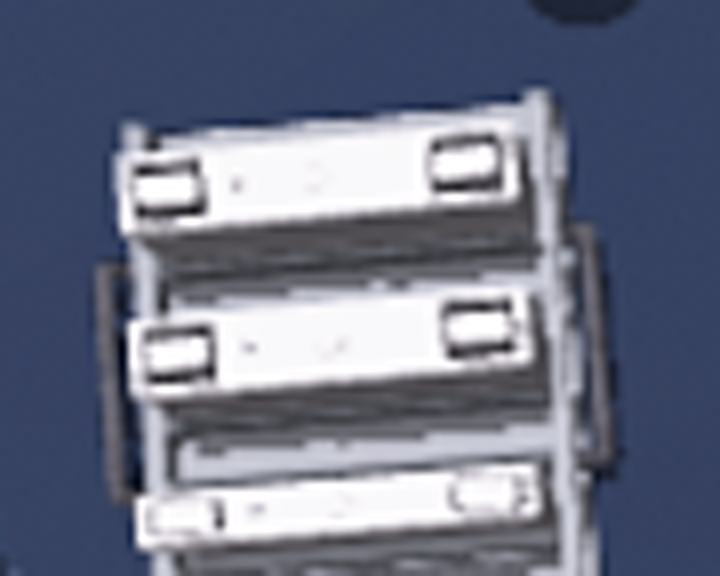

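View pics/c2.png

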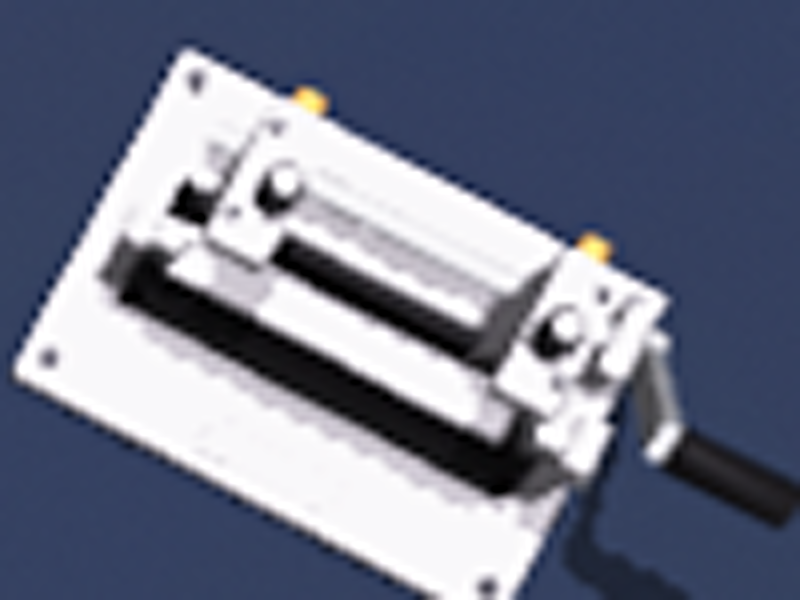

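View pics/c3.png

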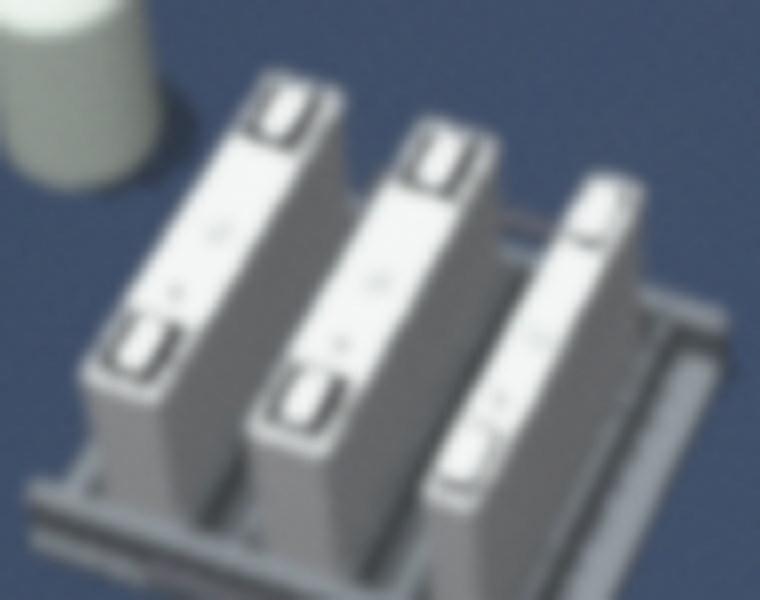

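View pics/c4.png

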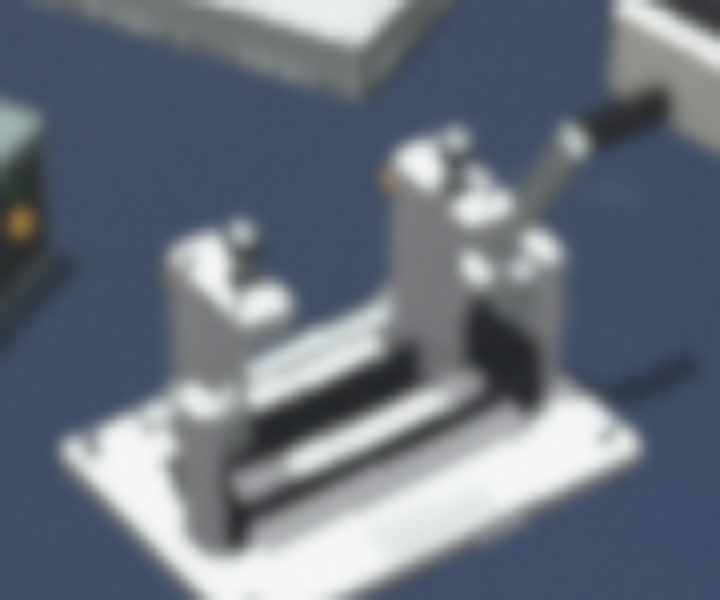

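```bash
cat >> h.py <<'E'
def crop(src,dst,x0,y0,w,h,k=10):
    im=cv2.imread('pics/'+src+'.png')
    M=np.float32([[k,0,-x0*k],[0,k,-y0*k]])  # crop px = (u-x0)*k exactly
    o=cv2.warpAffine(im,M,(w*k,h*k),flags=cv2.INTER_CUBIC)
    for i in range(0,w,10):
        cv2.line(o,(i*k,0),(i*k,6),(0,0,255),1); cv2.putText(o,str(x0+i),(i*k+2,16),0,.4,(0,255,255),1)
    for i in range(0,h,10):
        cv2.line(o,(0,i*k),(6,i*k),(0,0,255),1); cv2.putText(o,str(y0+i),(8,i*k+4),0,.4,(0,255,255),1)
    cv2.imwrite('pics/'+dst+'.png',o)
E
python3 - <<'E'
from h import *
crop('top0','d1',325,130,80,60);crop('top0','d2',355,150,80,60); crop('side0','d3',240,125,80,60);crop('top0','d4',190,170,80,60)
crop('side0','d5',195,220,80,60)
E
```

```text
(no output)
```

View pics/d1.png

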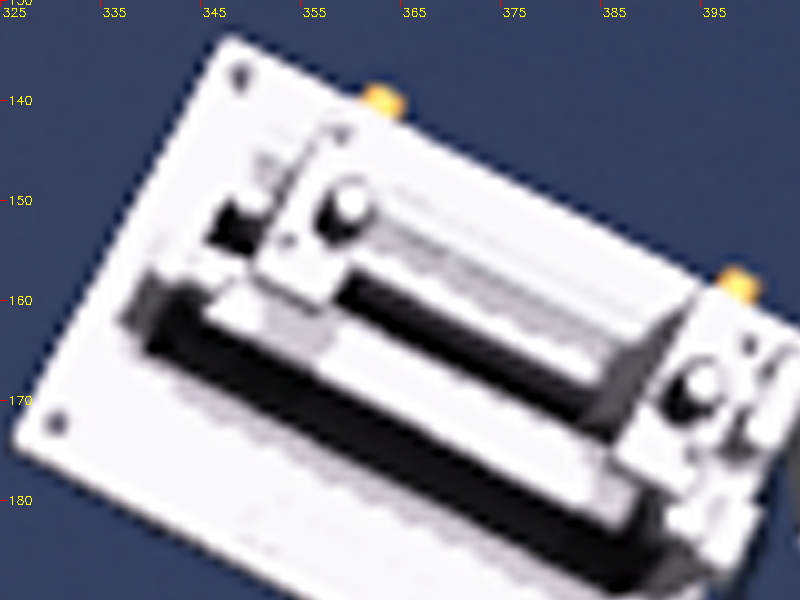

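View pics/d2.png

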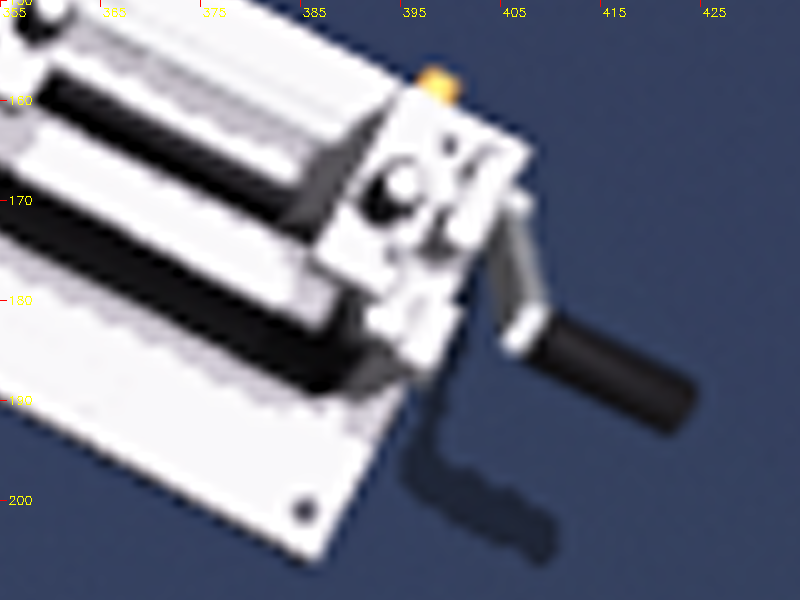

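View pics/d3.png

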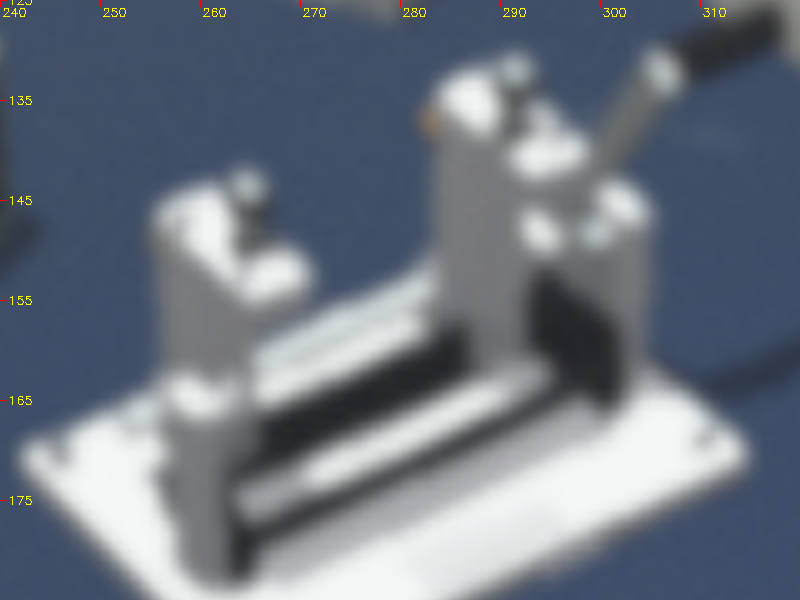

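View pics/d4.png

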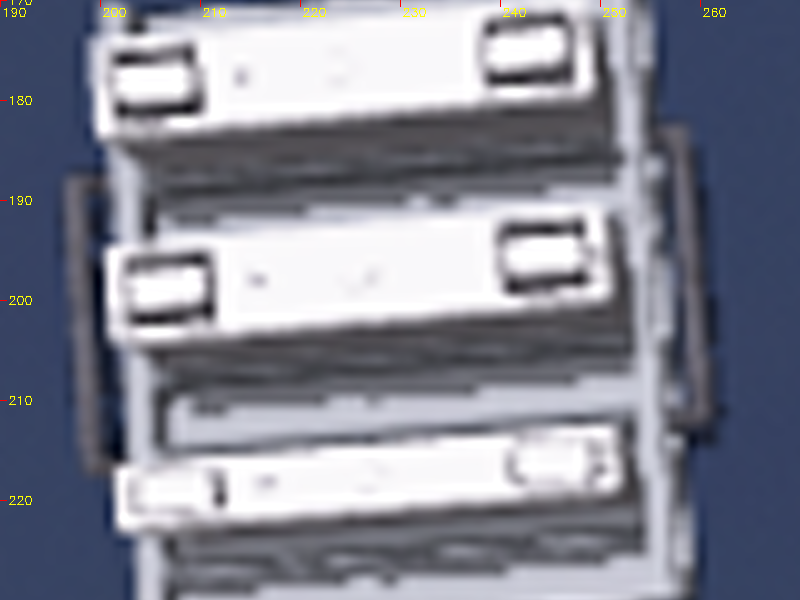

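View pics/d5.png

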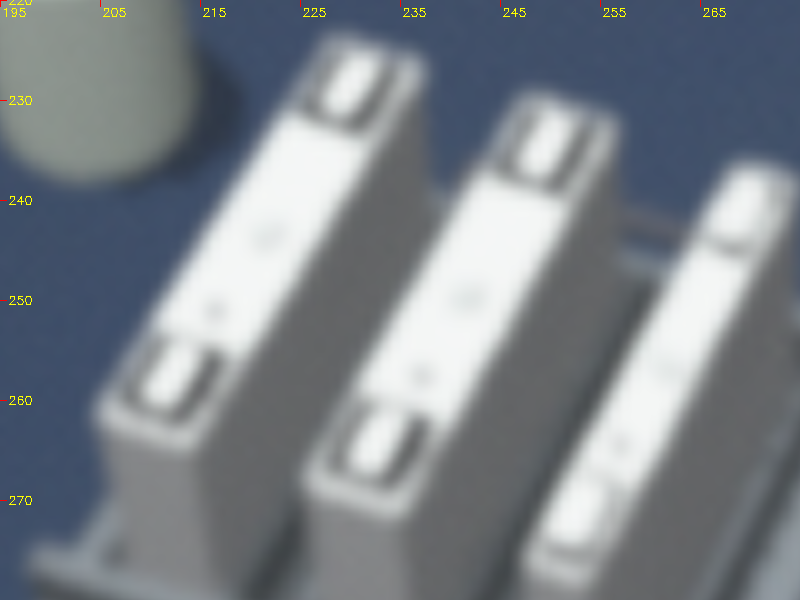

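```bash
cat > fit.py <<'E'
from h import *
from scipy.optimize import least_squares
s=load('top0'); sd=load('side0')
q=np.array([[201.5,216.7],[251.8,212.4],[252.5,218.8],[202.2,223.2]])
P=[onz(s,u,v,.1) for u,v in q]; P=np.array(P); print(P, P.mean(0)); 
e=(P[0]+P[3]-P[1]-P[2])/2; print('len',np.linalg.norm(e),'wid',np.linalg.norm(P[0]-P[3]),'yaw',np.arctan2(e[1],e[0])-np.pi/2)
print('side proj of cell top corners',[proj(sd,p).round(1) for p in P])
# fixture
obs=[((-24,71,130),(350,157.2)),((-24,47,130),(357.5,161.2)),((-24,-47,130),(386.2,174.5)),((-24,-71,130),(393.5,179.5)),((34,-71,130),(408,165)),((-19,-133,146),(416.5,187.3)),((0,56,156),(360.2,150)),((0,-56,156),(395.5,168))]
base=[((1,1),(348,133.5)),((-1,1),(326.3,174.5)),((-1,-1),(386.6,206.3))]
def W(x,p):
    c,sn=np.cos(x[2]),np.sin(x[2]); p=np.array(p)/1000; return np.array([x[0]+c*p[0]-sn*p[1],x[1]+sn*p[0]+c*p[1],p[2]])
def f(x):
    o=[proj(s,W(x,p))-u for p,u in obs]
    o+=[proj(s,W(x,(x[3]*1000+a*75,b*108,x[4]*1000)))-u for (a,b),u in base]
    return np.ravel(o)
if __name__=='__main__':
    g=least_squares(f,[.65,-.15,-.46,0,.01],loss='soft_l1'); print(g.x); print(f(g.x).reshape(-1,2).round(1))
    for p in [(0,56,156),(0,-56,156),(-24,47,130),(-24,-71,130),(-19,-133,146),(-24,71,130)]+[(g.x[3]*1000+a*75,b*108,g.x[4]*1000) for a,b in [(1,1),(-1,-1)]]: print(p,proj(sd,W(g.x,p)).round(1))
E
python3 fit.py
```

```text
[[0.50478463 0.3215334  0.1       ]
 [0.52146955 0.17245732 0.1       ]
 [0.50251975 0.16975132 0.1       ]
 [0.48553955 0.31857802 0.1       ]] [0.50357837 0.24558002 0.1       ]
len 0.1498994744375575 wid 0.01947068056622449 yaw 0.11252969864925455
side proj of cell top corners [array([246.7, 275. ]), array([268.1, 235. ]), array([274.4, 236.7]), array([253.6, 276.9])]
[ 0.67796894 -0.18614772 -0.46782392 -0.00409419  0.01859457]
[[ 0.3 -0.2]
 [ 0.1 -0.4]
 [ 0.4  1.4]
 [ 0.5  0.2]
 [-4.9 -2.7]
 [-0.6  0.2]
 [ 0.2  0.1]
 [ 0.2  0.4]
 [-0.2  0.2]
 [-0.2 -0.2]
 [ 0.2 -0.1]]
(0, 56, 156) [264.4 142.6]
(0, -56, 156) [291.3 131.1]
(-24, 47, 130) [270.8 151.5]
(-24, -71, 130) [298.7 139.2]
(-19, -133, 146) [312.  128.6]
(-24, 71, 130) [264.9 154.1]
(np.float64(70.90581172049357), 108, np.float64(18.59456589823294)) [242.2 168.4]
(np.float64(-79.09418827950643), -108, np.float64(18.59456589823294)) [314.8 168.1]
```

```bash
cat >> h.py <<'E'
FX=(0.678,-0.1861,-0.468)
def RT(yaw,lean=0):
    F=(R.from_euler('z',yaw)*R.from_euler('y',-lean)).as_matrix()
    return R.from_matrix(np.c_[F[:,1],F[:,0],-F[:,2]])
def plan(pos,Rt,n,jaw,p0=None,R0=None):
    st=r.get_state(); p0=st['tool_pos'] if p0 is None else p0; R0=R.from_quat(st['eef_rot']) if R0 is None else R0
    rv=(R0.inv()*Rt).as_rotvec(); d=(np.array(pos)-p0)/n; t=[];dp=[]
    print('dist mm',np.round((np.array(pos)-p0)*1000,1),'turn deg',np.degrees(rv).round(1),'per row mm',np.linalg.norm(d)*1e3)
    for i in range(n):
        Ri=R0*R.from_rotvec(rv*i/n); t.append((rv/n/2/np.pi).round(4).tolist()); dp.append((Ri.inv().apply(d)/.025).round(3).tolist())
    for k in range(0,n,10): print({"turn":t[k:k+10],"dp":dp[k:k+10]})
    print('jaw',jaw)
def st():
    s=r.get_state(); print('t',round(s['clock'],2),'p',s['tool_pos'].round(4),'F',s['contact_force'].round(1),'M',s['moment'].round(2),'op',round(s['opening'],3),'q',s['q'].round(2))
    Rm=R.from_quat(s['eef_rot']).as_matrix(); ty,tz=Rm[:,1],Rm[:,2]; print('tooly yaw',np.arctan2(ty[1],ty[0]).round(4),'z',tz.round(3))
    c,sn=np.cos(FX[2]),np.sin(FX[2]); A=np.array([[c,sn,0],[-sn,c,0],[0,0,1]]); print('fixture: TCP mm',(A@(s['tool_pos']-[FX[0],FX[1],0])*1e3).round(1),'tz',(A@tz).round(3),'lean deg',np.degrees(np.arctan2((A@tz)[0],-(A@tz)[2])).round(2),'F',(A@s['contact_force']).round(1))
E
python3 - <<'E'
from h import *
st()
plan((.45,-.33,.28),RT(-.6),14,0)
E
```

```text
t 0.1 p [ 0.1963 -0.5927  0.2013] F [0.3 0.7 0.5] M [ 0.03  0.02 -0.  ] op 0.997 q [ 1.28  0.69 -0.19  1.57  0.16  0.9  -0.22]
tooly yaw -1.251 z [-0.001  0.002 -1.   ]
fixture: TCP mm [-246.5 -580.2  201.3] tz [-0.001  0.001 -1.   ] lean deg -0.07 F [-0.1  0.7  0.5]
dist mm [253.7 262.7  78.7] turn deg [ -0.1  -0.  -37.3] per row mm 26.688522924261196
{'turn': [[-0.0, -0.0, -0.0074], [-0.0, -0.0, -0.0074], [-0.0, -0.0, -0.0074], [-0.0, -0.0, -0.0074], [-0.0, -0.0, -0.0074], [-0.0, -0.0, -0.0074], [-0.0, -0.0, -0.0074], [-0.0, -0.0, -0.0074], [-0.0, -0.0, -0.0074], [-0.0, -0.0, -0.0074]], 'dp': [[0.924, -0.485, -0.224], [0.946, -0.442, -0.224], [0.965, -0.397, -0.224], [0.983, -0.352, -0.224], [0.998, -0.306, -0.224], [1.011, -0.259, -0.225], [1.022, -0.212, -0.225], [1.031, -0.164, -0.225], [1.037, -0.116, -0.225], [1.041, -0.067, -0.225]]}
{'turn': [[-0.0, -0.0, -0.0074], [-0.0, -0.0, -0.0074], [-0.0, -0.0, -0.0074], [-0.0, -0.0, -0.0074]], 'dp': [[1.043, -0.019, -0.225], [1.043, 0.03, -0.225], [1.041, 0.078, -0.225], [1.036, 0.126, -0.225]]}
jaw 0
```

Emit:
move_arm(turn=[[0,0,-0.0075],[0,0,-0.0075],[0,0,-0.0075],[0,0,-0.0075],[0,0,-0.0075],[0,0,-0.0075],[0,0,-0.0075],[0,0,-0.0075],[0,0,-0.0075],[0,0,-0.0075]], dp=[[0.9,-0.45,-0.25],[0.9,-0.42,-0.25],[0.95,-0.4,-0.25],[0.95,-0.35,-0.25],[1,-0.3,-0.25],[1,-0.25,-0.25],[1,-0.2,-0.25],[1,-0.15,-0.25],[1,-0.1,-0.25],[1,-0.05,-0.25]], jaw=[0,0,0,0,0,0,0,0,0,0], newtons=30)

```text
clock: 0.93
tool_pos: [0.3737, -0.4099, 0.2645]
eef_rot: [0.922, 0.386, -0.0, -0.0]
contact_force: [-0.5, 0.2, -0.3]
opening: 0.504
```

```bash
python3 - <<'E'
from h import *
st()
plan((.5036,.2456,.2),RT(.1125),25,0)
E
```

```text
t 0.93 p [ 0.3737 -0.4099  0.2645] F [-0.5  0.2 -0.3] M [-0.01 -0.05  0.03] op 0.504 q [ 0.96  0.53 -0.34  1.69  0.21  0.95 -0.24]
tooly yaw -0.7774 z [-0.001  0.001 -1.   ]
fixture: TCP mm [-170.6 -337.   264.5] tz [-0.001  0.    -1.   ] lean deg -0.05 F [-0.5 -0.  -0.3]
dist mm [129.9 655.5 -64.5] turn deg [ -0.1  -0.  -51. ] per row mm 26.854926581772116
{'turn': [[-0.0, -0.0, -0.0057], [-0.0, -0.0, -0.0057], [-0.0, -0.0, -0.0057], [-0.0, -0.0, -0.0057], [-0.0, -0.0, -0.0057], [-0.0, -0.0, -0.0057], [-0.0, -0.0, -0.0057], [-0.0, -0.0, -0.0057], [-0.0, -0.0, -0.0057], [-0.0, -0.0, -0.0057]], 'dp': [[0.893, -0.587, 0.104], [0.914, -0.555, 0.104], [0.933, -0.522, 0.104], [0.951, -0.489, 0.104], [0.968, -0.455, 0.103], [0.983, -0.42, 0.103], [0.998, -0.385, 0.103], [1.011, -0.349, 0.103], [1.022, -0.313, 0.103], [1.033, -0.276, 0.103]]}
{'turn': [[-0.0, -0.0, -0.0057], [-0.0, -0.0, -0.0057], [-0.0, -0.0, -0.0057], [-0.0, -0.0, -0.0057], [-0.0, -0.0, -0.0057], [-0.0, -0.0, -0.0057], [-0.0, -0.0, -0.0057], [-0.0, -0.0, -0.0057], [-0.0, -0.0, -0.0057], [-0.0, -0.0, -0.0057]], 'dp': [[1.042, -0.239, 0.103], [1.05, -0.202, 0.103], [1.056, -0.165, 0.103], [1.062, -0.127, 0.103], [1.066, -0.089, 0.103], [1.068, -0.051, 0.103], [1.069, -0.013, 0.103], [1.069, 0.025, 0.103], [1.067, 0.063, 0.103], [1.064, 0.101, 0.103]]}
{'turn': [[-0.0, -0.0, -0.0057], [-0.0, -0.0, -0.0057], [-0.0, -0.0, -0.0057], [-0.0, -0.0, -0.0057], [-0.0, -0.0, -0.0057]], 'dp': [[1.06, 0.139, 0.103], [1.055, 0.176, 0.103], [1.048, 0.214, 0.103], [1.039, 0.251, 0.103], [1.03, 0.288, 0.103]]}
jaw 0
```

Emit:
move_arm(turn=[[0,0,-0.006],[0,0,-0.006],[0,0,-0.006],[0,0,-0.006],[0,0,-0.006],[0,0,-0.006],[0,0,-0.006],[0,0,-0.006],[0,0,-0.006],[0,0,-0.006]], dp=[[0.9,-0.4,0],[0.9,-0.4,0],[0.95,-0.35,0],[0.95,-0.35,0],[1,-0.3,0],[1,-0.3,0],[1,-0.25,0],[1,-0.25,0],[1,-0.2,0],[1,-0.2,0]], jaw=[0,0,0,0,0,0,0,0,0,0])

```text
clock: 1.77
tool_pos: [0.4506, -0.1675, 0.2643]
eef_rot: [0.834, 0.552, -0.0, -0.0]
contact_force: [0.0, 0.1, -0.1]
opening: 0.503
```

Emit:
move_arm(turn=[[0,0,-0.006],[0,0,-0.006],[0,0,-0.006],[0,0,-0.006],[0,0,-0.006],[0,0,-0.006],[0,0,-0.006],[0,0,-0.006],[0,0,-0.006],[0,0,-0.006]], dp=[[1,-0.2,0],[1,-0.2,0],[1,-0.15,0],[1,-0.15,0],[1,-0.1,0],[1,-0.1,0],[1,0,0],[1,0,0],[1,0.05,0],[1,0.1,0]], jaw=[0,0,0,0,0,0,0,0,0,0])

```text
clock: 2.6
tool_pos: [0.4902, 0.0809, 0.2642]
eef_rot: [0.716, 0.699, -0.0, -0.0]
contact_force: [-0.2, -0.6, -0.4]
opening: 0.496
```

```bash
python3 - <<'E'
from h import *
st()
plan((.5036,.2456,.2),RT(.1125),7,0)
E
```

```text
t 2.6 p [0.4902 0.0809 0.2642] F [-0.2 -0.6 -0.4] M [-0.04 -0.04  0.  ] op 0.496 q [ 0.12  0.48 -0.58  1.85  0.33  0.91 -0.63]
tooly yaw -0.024 z [-0.001 -0.001 -1.   ]
fixture: TCP mm [-288.1  153.6  264.2] tz [-0.    -0.001 -1.   ] lean deg -0.03 F [ 0.1 -0.7 -0.4]
dist mm [ 13.4 164.7 -64.2] turn deg [-0.   0.  -7.8] per row mm 25.324459162695316
{'turn': [[-0.0, 0.0, -0.0031], [-0.0, 0.0, -0.0031], [-0.0, 0.0, -0.0031], [-0.0, 0.0, -0.0031], [-0.0, 0.0, -0.0031], [-0.0, 0.0, -0.0031], [-0.0, 0.0, -0.0031]], 'dp': [[0.943, 0.054, 0.366], [0.942, 0.073, 0.367], [0.94, 0.091, 0.367], [0.938, 0.109, 0.367], [0.936, 0.127, 0.367], [0.933, 0.146, 0.367], [0.93, 0.164, 0.367]]}
jaw 0
```

Emit:
move_arm(turn=[[0,0,-0.003],[0,0,-0.003],[0,0,-0.003],[0,0,-0.003],[0,0,-0.003],[0,0,-0.003],[0,0,-0.003],[0,0,0],[0,0,0]], dp=[[0.94,0.05,0.35],[0.94,0.07,0.35],[0.94,0.09,0.35],[0.94,0.11,0.35],[0.93,0.13,0.35],[0.93,0.15,0.35],[0.9,0.15,0.35],[0,0,0],[0,0,0]], jaw=[0,0,0,0,0,0,0,0,0])

```text
clock: 3.35
tool_pos: [0.5034, 0.2445, 0.2024]
eef_rot: [0.668, 0.744, -0.001, -0.001]
contact_force: [0.6, -0.3, -0.2]
opening: 0.5
```

```bash
python3 - <<'E'
from h import *
snap('side','side1'); snap('top','top1')
crop('side1','e1',210,190,80,60); crop('top1','e2',190,180,80,60)
st()
plan((.5036,.2456,.066),RT(.1125),10,0)
E
```

```text
t 3.45 p [0.5044 0.2422 0.2031] F [ 0.6 -0.3  0.1] M [-0.01 -0.1  -0.  ] op 0.502 q [-0.2   0.64 -0.55  1.75  0.43  0.87 -0.84]
tooly yaw 0.1049 z [-0.    -0.002 -1.   ]
fixture: TCP mm [-348.2  303.9  203.1] tz [ 0.    -0.002 -1.   ] lean deg 0.02 F [0.7 0.1 0.1]
dist mm [  -0.8    3.4 -137.1] turn deg [-0.   0.1 -0.4] per row mm 13.711358517963026
{'turn': [[-0.0, 0.0, -0.0001], [-0.0, 0.0, -0.0001], [-0.0, 0.0, -0.0001], [-0.0, 0.0, -0.0001], [-0.0, 0.0, -0.0001], [-0.0, 0.0, -0.0001], [-0.0, 0.0, -0.0001], [-0.0, 0.0, -0.0001], [-0.0, 0.0, -0.0001], [-0.0, 0.0, -0.0001]], 'dp': [[0.015, -0.001, 0.548], [0.015, -0.001, 0.548], [0.015, -0.001, 0.548], [0.014, -0.001, 0.548], [0.014, -0.001, 0.548], [0.014, -0.001, 0.548], [0.014, -0.001, 0.548], [0.014, -0.001, 0.548], [0.014, -0.001, 0.548], [0.014, -0.001, 0.548]]}
jaw 0
```

View pics/e1.png

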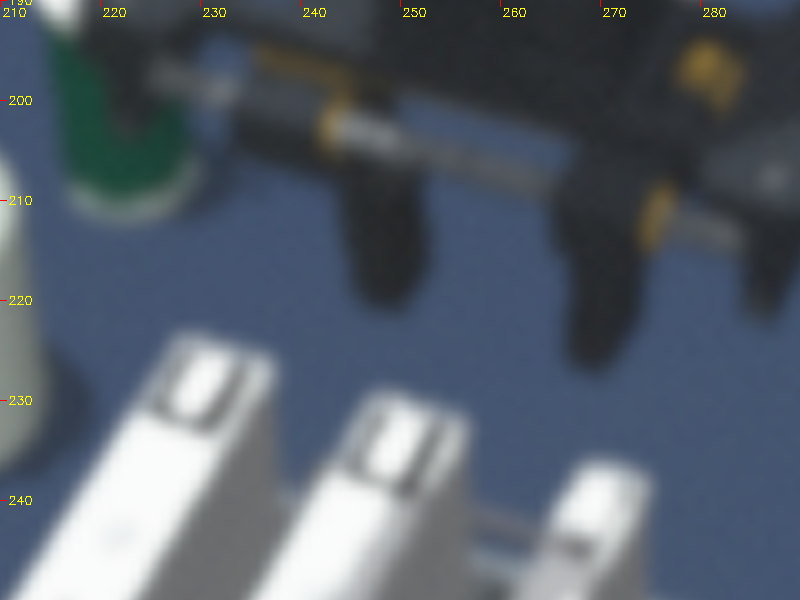

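View pics/e2.png

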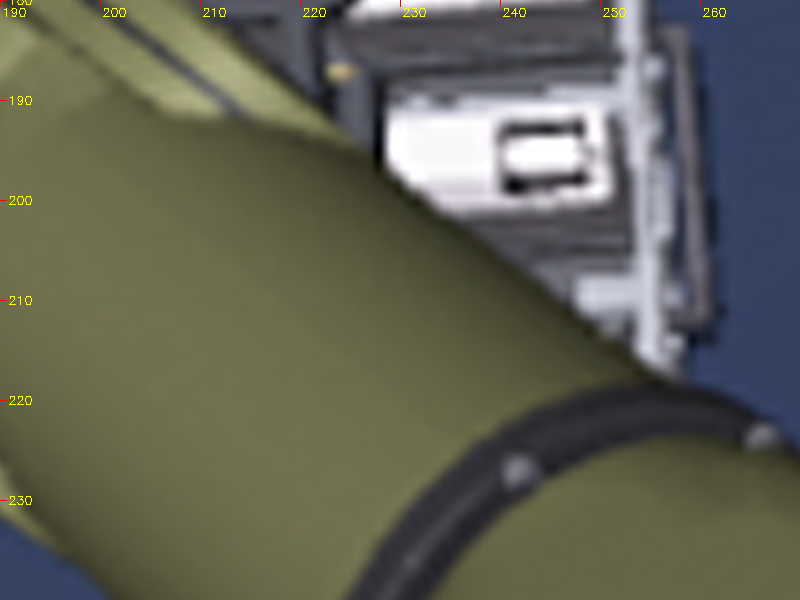

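```bash
python3 - <<'E'
from h import *
s=load('side1'); p=np.array([.5039,.2433,.2028]); print(proj(s,p))
c=np.cos(.105);n=np.sin(.105)
for k in(-1,1): print(proj(s,p+k*.031*np.array([c,n,0])))
E
```

```text
[260.49293935 229.97325723]
[271.56239738 233.36278734]
[249.57238485 226.62932221]
```

Emit:
move_arm(turn=[[0,0,-0.001],[0,0,0],[0,0,0],[0,0,0],[0,0,0],[0,0,0],[0,0,0],[0,0,0],[0,0,0],[0,0,0]], dp=[[0.12,0,0.5],[0,0,0.6],[0,0,0.6],[0,0,0.6],[0,0,0.6],[0,0,0.6],[0,0,0.5],[0,0,0.5],[0,0,0],[0,0,0]], jaw=[0,0,0,0,0,0,0,0,0,0])

```text
clock: 4.28
tool_pos: [0.5042, 0.245, 0.0908]
eef_rot: [0.667, 0.745, -0.001, 0.0]
contact_force: [-0.1, 0.1, -0.7]
opening: 0.5
```

```bash
python3 - <<'E'
from h import *
snap('side','side2')
crop('side2','e3',220,205,80,60)
st()
plan((.5036,.2456,.066),RT(.1125),10,0)
E
```

```text
t 4.33 p [0.5045 0.2457 0.0914] F [ 0.3 -0.3  0.4] M [-0.06 -0.13  0.03] op 0.502 q [-0.27  0.79 -0.45  1.85  0.56  0.63 -0.96]
tooly yaw 0.111 z [ 0.001 -0.    -1.   ]
fixture: TCP mm [-349.6  307.1   91.4] tz [ 0.001  0.    -1.   ] lean deg 0.04 F [ 0.4 -0.1  0.4]
dist mm [ -0.9  -0.1 -25.4] turn deg [ 0.   0.  -0.1] per row mm 2.542116193787184
{'turn': [[0.0, 0.0, -0.0], [0.0, 0.0, -0.0], [0.0, 0.0, -0.0], [0.0, 0.0, -0.0], [0.0, 0.0, -0.0], [0.0, 0.0, -0.0], [0.0, 0.0, -0.0], [0.0, 0.0, -0.0], [0.0, 0.0, -0.0], [0.0, 0.0, -0.0]], 'dp': [[0.0, -0.004, 0.102], [0.0, -0.004, 0.102], [0.0, -0.004, 0.102], [0.0, -0.004, 0.102], [0.0, -0.004, 0.102], [0.0, -0.004, 0.102], [0.0, -0.004, 0.102], [0.0, -0.004, 0.102], [0.0, -0.004, 0.102], [0.0, -0.004, 0.102]]}
jaw 0
```

View pics/e3.png

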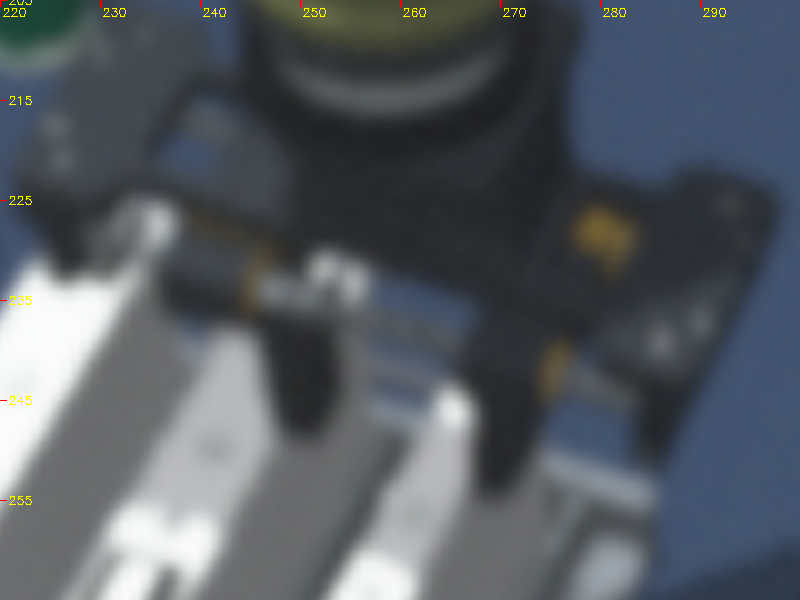

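```bash
python3 - <<'E'
from h import *
s=load('side2'); 
for z in (.0914,.1,.11,.12,.13): print(z,proj(s,[.5045,.2457,z]), [proj(s,np.array([.5045,.2457,z])+k*.022*np.array([.994,.11,0])).round(1) for k in(1,-1)])
E
```

```text
0.0914 [260.87154759 256.89998664] [array([253.6, 254.6]), array([268.2, 259.2])]
0.1 [260.79664473 254.98984659] [array([253.5, 252.7]), array([268.2, 257.3])]
0.11 [260.70855795 252.74349626] [array([253.4, 250.4]), array([268.1, 255.1])]
0.12 [260.61938747 250.46950979] [array([253.2, 248.1]), array([268.1, 252.8])]
0.13 [260.52911316 248.16737404] [array([253.1, 245.8]), array([268. , 250.5])]
```

Emit:
move_arm(turn=[[0,0,0],[0,0,0],[0,0,0],[0,0,0],[0,0,0],[0,0,0],[0,0,0],[0,0,0],[0,0,0],[0,0,0]], dp=[[0,-0.04,0.3],[0,0,0.3],[0,0,0.3],[0,0,0.1],[0,0,0],[0,0,0],[0,0,0],[0,0,0],[0,0,0],[0,0,0]], jaw=[0,0,0,0,0,0.3,0.5,0.7,1,1], newtons=40)

```text
clock: 5.17
tool_pos: [0.5031, 0.2465, 0.0659]
eef_rot: [0.666, 0.746, 0.0, 0.0]
contact_force: [0.7, -0.5, -0.5]
opening: 0.149
```

```bash
python3 - <<'E'
from h import *
st()
snap('side','side3')
crop('side3','e4',220,205,80,60)
E
```

```text
t 5.17 p [0.5031 0.2465 0.0659] F [ 0.7 -0.5 -0.5] M [-0.03 -0.11 -0.01] op 0.149 q [-0.29  0.83 -0.42  1.87  0.59  0.57 -0.98]
tooly yaw 0.1124 z [ 0.  0. -1.]
fixture: TCP mm [-351.2  307.2   65.9] tz [ 0.  0. -1.] lean deg 0.02 F [ 0.9 -0.1 -0.5]
```

View pics/e4.png

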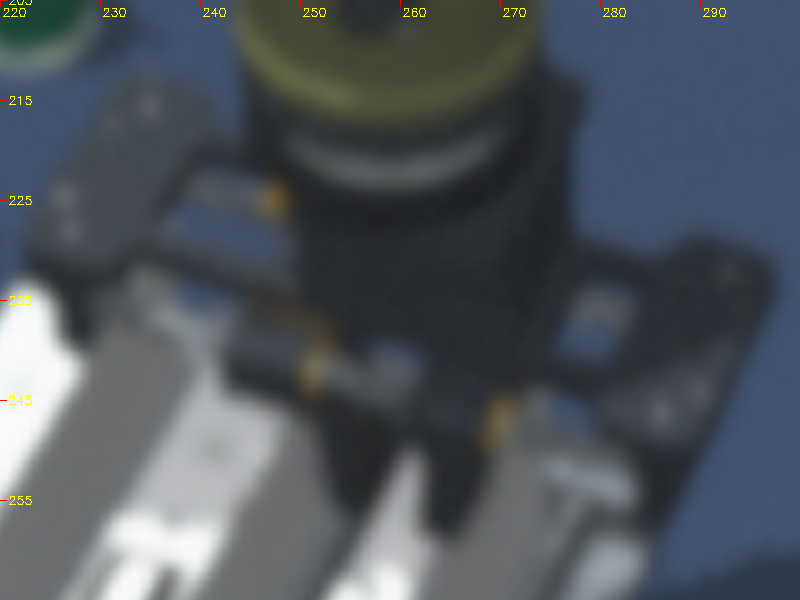

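Fingers straddle the thin cell (about px 262,250); closing further.

Emit:
move_arm(turn=[[0,0,0],[0,0,0],[0,0,0]], dp=[[0,0,0],[0,0,0],[0,0,0]], jaw=[1,1,1])

```text
clock: 5.47
tool_pos: [0.503, 0.2464, 0.0658]
eef_rot: [0.666, 0.746, 0.0, 0.0]
contact_force: [-0.6, 0.1, -1.1]
opening: 0.005
```

Emit:
move_arm(turn=[[0,0,0],[0,0,0],[0,0,0],[0,0,0],[0,0,0],[0,0,0],[0,0,0],[0,0,0],[0,0,0],[0,0,0]], dp=[[0,0,-0.2],[0,0,-0.4],[0,0,-0.6],[0,0,-0.8],[0,0,-0.8],[0,0,-0.8],[0,0,-0.8],[0,0,-0.8],[0,0,-0.8],[0,0,-0.8]], jaw=[1,1,1,1,1,1,1,1,1,1])

```text
clock: 6.3
tool_pos: [0.5028, 0.2464, 0.2378]
eef_rot: [0.666, 0.746, 0.0, 0.0]
contact_force: [0.5, -0.6, 0.7]
opening: 0.009
```

```bash
python3 - <<'E'
from h import *
st()
snap('side','side4');snap('top','top4')
E
```

```text
t 6.3 p [0.5028 0.2464 0.2378] F [ 0.5 -0.6  0.7] M [-0.01 -0.13 -0.06] op 0.009 q [-0.19  0.6  -0.58  1.71  0.39  0.95 -0.81]
tooly yaw 0.1128 z [ 0.001  0.    -1.   ]
fixture: TCP mm [-351.5  307.   237.8] tz [ 0.     0.001 -1.   ] lean deg 0.03 F [ 0.7 -0.3  0.7]
```

View pics/side4.png

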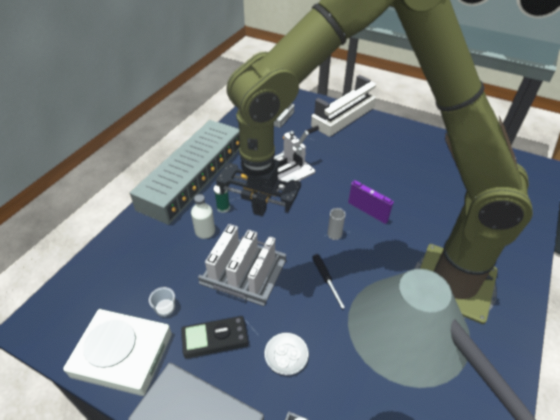

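```bash
python3 - <<'E'
from h import *
s=load('side4')
for z in (.2378,.25,.26,.27): print(z,proj(s,[.5028,.2464,z]),proj(load('top4'),[.5028,.2464,z]))
crop('side4','f1',220,170,80,60);crop('side4','f2',195,220,80,60)
E
```

```text
0.2378 [259.93029548 221.82589941] [219.24925544 214.40965599]
0.25 [259.80559445 218.55544671] [218.49419988 214.04279503]
0.26 [259.70185178 215.83465521] [217.8618878  213.73557178]
0.27 [259.59670181 213.07695542] [217.21710729 213.42229047]
```

View pics/f1.png

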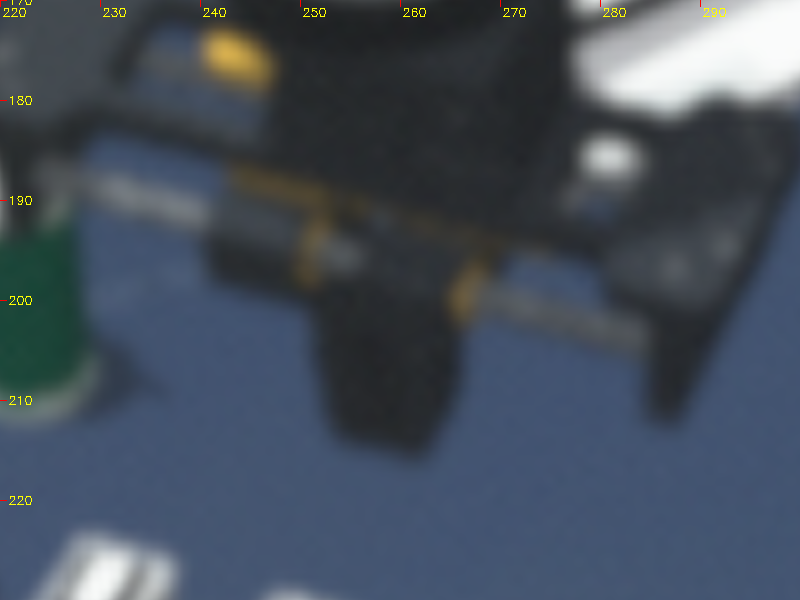

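View pics/f2.png

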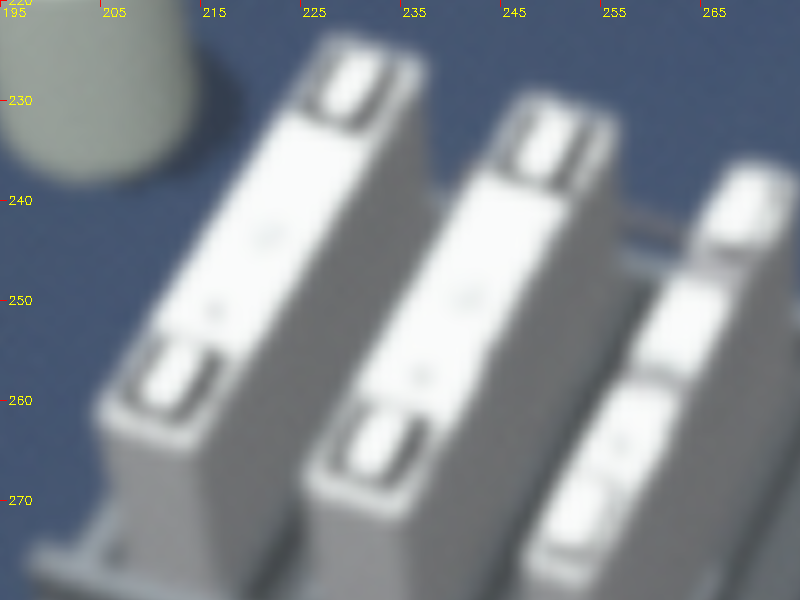

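View pics/top4.png

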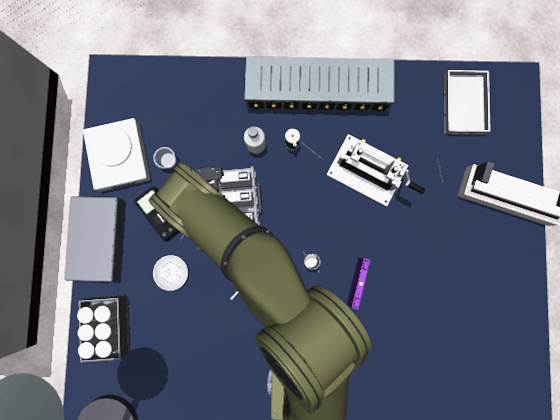

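```bash
python3 - <<'E'
from h import *
p=np.array([.1963,-.5927,.2013])
for n in('top0','side0'):
    s=load(n); print(n,[(z,proj(s,p+[0,0,z]).round(1).tolist()) for z in(0,.0187,.04)])
    ty=np.array([np.cos(-1.251),np.sin(-1.251),0])
    for k in(1,-1): print(proj(s,p+k*.053*ty).round(1))
crop('side0','g1',435,55,60,60); crop('top0','g2',500,310,60,80)
E
```

```text
top0 [(0, [538.9, 341.6]), (0.0187, [543.6, 343.4]), (0.04, [549.2, 345.5])]
[558.3 335.7]
[519.5 347.6]
side0 [(0, [451.8, 103.9]), (0.0187, [453.4, 99.2]), (0.04, [455.2, 93.9])]
[450.3  95.9]
[453.5 112.2]
```

View pics/g1.png

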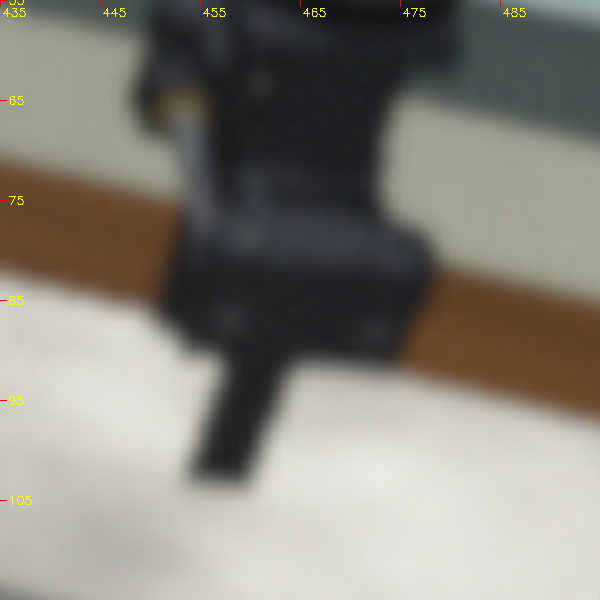

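View pics/g2.png

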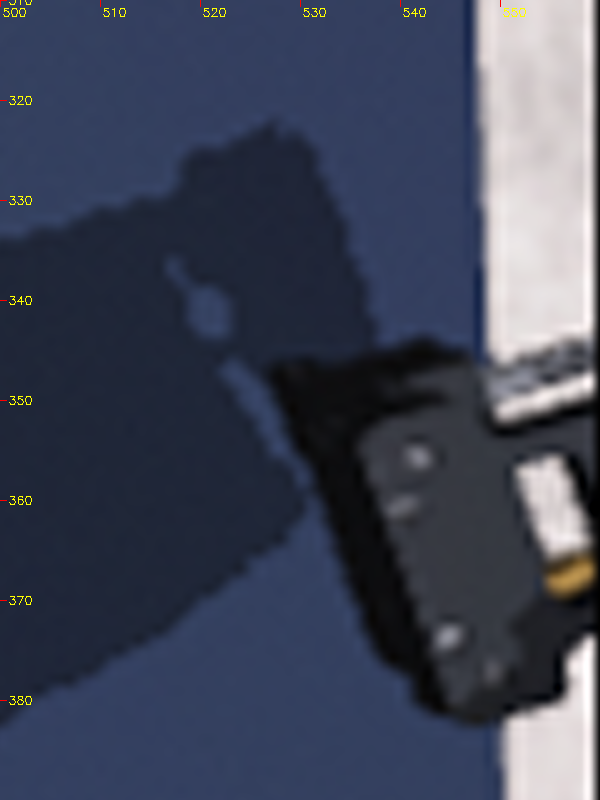

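Emit:
move_arm(turn=[[0,0,0],[0,0,0],[0,0,0],[0,0,0],[0,0,0],[0,0,0],[0,0,0],[0,0,0],[0,0,0],[0,0,0]], dp=[[0,0,0],[0,0,0.6],[0,0,0.8],[0,0,0.8],[0,0,0.8],[0,0,0.8],[0,0,0.8],[0,0,0.8],[0,0,0.6],[0,0,0.4]], jaw=[0,0,0,0,0,0,0,0,0,0])

```text
clock: 7.23
tool_pos: [0.5012, 0.2452, 0.0731]
eef_rot: [0.666, 0.746, -0.002, -0.001]
contact_force: [0.1, -0.5, 0.7]
opening: 0.501
```

```bash
python3 - <<'E'
from h import *
st()
plan((.5036,.2456,.032),RT(.1125),6,0)
snap('side','side5')
crop('side5','e5',220,205,80,60)
E
```

```text
t 7.23 p [0.5012 0.2452 0.0731] F [ 0.1 -0.5  0.7] M [-0.05 -0.16  0.02] op 0.501 q [-0.29  0.82 -0.43  1.86  0.58  0.59 -0.98]
tooly yaw 0.1128 z [-0.004 -0.003 -1.   ]
fixture: TCP mm [-352.3  305.2   73.1] tz [-0.002 -0.004 -1.   ] lean deg -0.14 F [ 0.3 -0.5  0.7]
dist mm [  2.4   0.4 -41.1] turn deg [-0.2  0.1  0. ] per row mm 6.8663207202197185
{'turn': [[-0.0001, 0.0001, 0.0], [-0.0001, 0.0001, 0.0], [-0.0001, 0.0001, 0.0], [-0.0001, 0.0001, 0.0], [-0.0001, 0.0001, 0.0], [-0.0001, 0.0001, 0.0]], 'dp': [[0.001, 0.017, 0.274], [0.001, 0.017, 0.274], [0.001, 0.017, 0.274], [0.001, 0.017, 0.274], [0.001, 0.016, 0.274], [0.001, 0.016, 0.274]]}
jaw 0
```

View pics/e5.png

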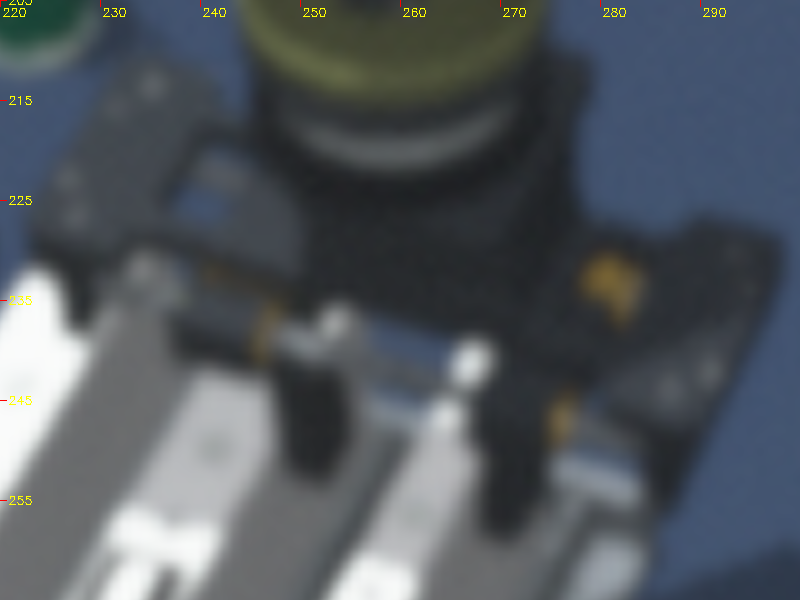

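Emit:
move_arm(turn=[[0,0,0],[0,0,0],[0,0,0],[0,0,0],[0,0,0],[0,0,0],[0,0,0],[0,0,0],[0,0,0],[0,0,0]], dp=[[0,0,0.3],[0,0,0.3],[0,0,0.3],[0,0,0.2],[0,0,0.2],[0,0,0.15],[0,0,0],[0,0,0],[0,0,0],[0,0,0]], jaw=[0,0,0,0,0,0,0,0,0.3,0.5])

```text
clock: 8.12
tool_pos: [0.5032, 0.2466, 0.0398]
eef_rot: [0.666, 0.746, 0.0, 0.0]
contact_force: [0.1, 0.3, 1.4]
opening: 0.372
```

Emit:
move_arm(turn=[[0,0,0],[0,0,0],[0,0,0],[0,0,0],[0,0,0],[0,0,0]], dp=[[0,0,0],[0,0,0],[0,0,0],[0,0,0],[0,0,0],[0,0,0]], jaw=[0.6,0.7,0.9,1,1,1])

```text
clock: 8.62
tool_pos: [0.503, 0.2464, 0.0396]
eef_rot: [0.666, 0.746, 0.0, 0.0]
contact_force: [-0.6, -0.2, 0.9]
opening: 0.199
```

```bash
python3 - <<'E'
from h import *
st()
snap('side','side6')
crop('side6','e6',220,205,80,60)
E
```

```text
t 8.62 p [0.503  0.2464 0.0396] F [-0.6 -0.2  0.9] M [-0.1   0.02  0.09] op 0.199 q [-0.31  0.87 -0.39  1.88  0.62  0.52 -1.01]
tooly yaw 0.1126 z [ 0. -0. -1.]
fixture: TCP mm [-351.3  307.1   39.6] tz [ 0. -0. -1.] lean deg 0.01 F [-0.4 -0.5  0.9]
```

View pics/e6.png

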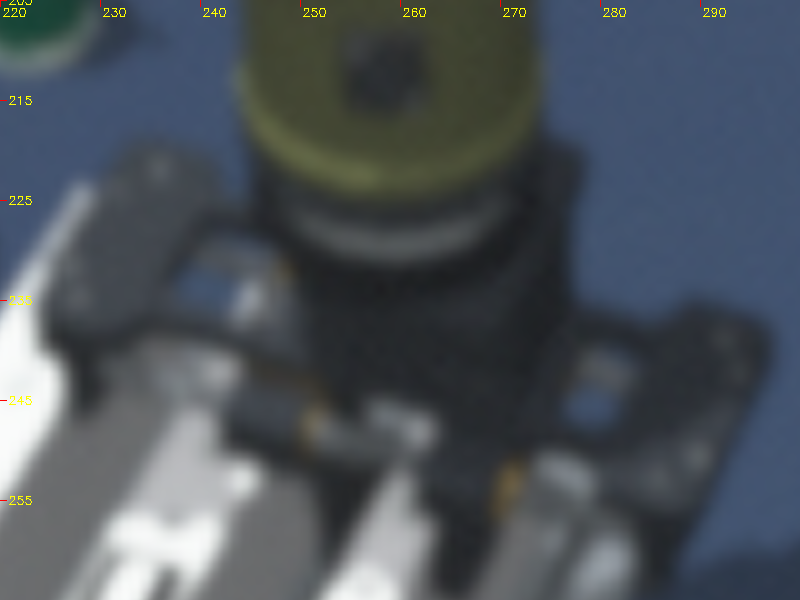

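Emit:
move_arm(turn=[[0,0,0],[0,0,0],[0,0,0],[0,0,0],[0,0,0],[0,0,0],[0,0,0],[0,0,0],[0,0,0],[0,0,0]], dp=[[0,0,0],[0,0,-0.2],[0,0,-0.4],[0,0,-0.7],[0,0,-0.9],[0,0,-0.9],[0,0,-0.9],[0,0,-0.9],[0,0,-0.9],[0,0,-0.8]], jaw=[1,1,1,1,1,1,1,1,1,1], newtons=50)

```text
clock: 9.5
tool_pos: [0.5025, 0.246, 0.2061]
eef_rot: [0.666, 0.746, -0.0, -0.0]
contact_force: [1.0, 0.4, -5.2]
opening: 0.199
```

```bash
cat >> h.py <<'E'
def fw(x,y,z):
    c,sn=np.cos(FX[2]),np.sin(FX[2]); return np.array([FX[0]+(c*x-sn*y)/1e3,FX[1]+(sn*x+c*y)/1e3,z/1e3])
L=31.6
def tcp_for(ex,ez,lean,y=0):
    "TCP (world) for front lower edge at fixture (ex,ez), lean deg"
    t=np.radians(lean); X=np.array([np.cos(t),np.sin(t)]); Z=np.array([-np.sin(t),np.cos(t)])
    p=np.array([ex,ez])+9*X+L*Z; return fw(p[0],y,p[1]), RT(FX[2],t)
E
python3 - <<'E'
from h import *
st()
snap('side','side7')
t=np.radians(30)
p,Rt=tcp_for(-9.5-60,12.5+104,30); print(p)
plan(p+[0,0,.03],Rt,20,1)
E
```

```text
t 9.5 p [0.5025 0.246  0.2061] F [ 1.   0.4 -5.2] M [-0.06 -0.13  0.01] op 0.199 q [-0.2   0.64 -0.56  1.75  0.43  0.88 -0.84]
tooly yaw 0.1127 z [-0. -0. -1.]
fixture: TCP mm [-351.6  306.5  206.1] tz [-0. -0. -1.] lean deg -0.01 F [ 0.7  0.8 -5.2]
[ 0.60882825 -0.15113697  0.1483664 ]
dist mm [ 104.4 -398.8  -31.3] turn deg [-28.9  -8.9  32.4] per row mm 20.671567594455194
{'turn': [[-0.004, -0.0012, 0.0045], [-0.004, -0.0012, 0.0045], [-0.004, -0.0012, 0.0045], [-0.004, -0.0012, 0.0045], [-0.004, -0.0012, 0.0045], [-0.004, -0.0012, 0.0045], [-0.004, -0.0012, 0.0045], [-0.004, -0.0012, 0.0045], [-0.004, -0.0012, 0.0045], [-0.004, -0.0012, 0.0045]], 'dp': [[-0.816, 0.118, 0.061], [-0.812, 0.139, 0.071], [-0.807, 0.16, 0.081], [-0.802, 0.181, 0.091], [-0.796, 0.201, 0.102], [-0.789, 0.221, 0.114], [-0.781, 0.24, 0.126], [-0.773, 0.258, 0.138], [-0.765, 0.276, 0.151], [-0.755, 0.294, 0.164]]}
{'turn': [[-0.004, -0.0012, 0.0045], [-0.004, -0.0012, 0.0045], [-0.004, -0.0012, 0.0045], [-0.004, -0.0012, 0.0045], [-0.004, -0.0012, 0.0045], [-0.004, -0.0012, 0.0045], [-0.004, -0.0012, 0.0045], [-0.004, -0.0012, 0.0045], [-0.004, -0.0012, 0.0045], [-0.004, -0.0012, 0.0045]], 'dp': [[-0.745, 0.311, 0.178], [-0.735, 0.327, 0.191], [-0.724, 0.343, 0.205], [-0.712, 0.358, 0.22], [-0.7, 0.372, 0.235], [-0.688, 0.386, 0.25], [-0.674, 0.398, 0.265], [-0.661, 0.41, 0.28], [-0.647, 0.422, 0.296], [-0.632, 0.432, 0.311]]}
jaw 1
```

View pics/side7.png

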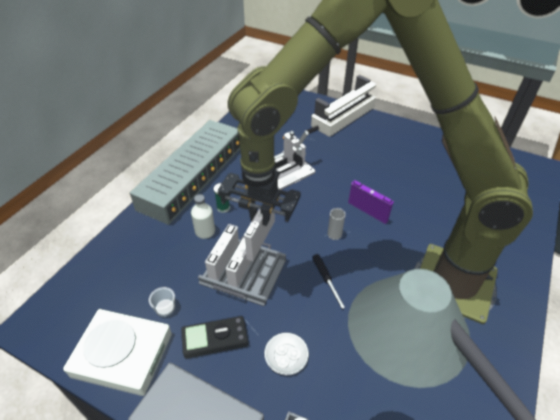

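Emit:
move_arm(turn=[[0,0,0.004],[-0.004,-0.001,0.005],[-0.004,-0.001,0.005],[-0.004,-0.001,0.005],[-0.004,-0.001,0.005],[-0.004,-0.001,0.005],[-0.004,-0.001,0.005],[-0.004,-0.001,0.005],[-0.004,-0.001,0.005],[-0.004,-0.001,0.005]], dp=[[-0.4,0,0],[-0.8,0.1,0],[-0.8,0.15,0],[-0.8,0.17,0.05],[-0.8,0.2,0.1],[-0.8,0.22,0.1],[-0.8,0.24,0.1],[-0.8,0.25,0.1],[-0.75,0.27,0.1],[-0.75,0.3,0.1]], jaw=[1,1,1,1,1,1,1,1,1,1])

```text
clock: 10.38
tool_pos: [0.5442, 0.0537, 0.195]
eef_rot: [0.769, 0.629, 0.062, 0.096]
contact_force: [0.2, -1.0, -5.5]
opening: 0.199
```

Emit:
move_arm(turn=[[-0.004,-0.001,0.004],[-0.004,-0.001,0.004],[-0.004,-0.001,0.004],[-0.004,-0.001,0.004],[-0.004,-0.001,0.004],[-0.004,-0.001,0.004],[-0.004,-0.001,0.004]], dp=[[-0.75,0.3,0.1],[-0.75,0.3,0.1],[-0.7,0.35,0.15],[-0.7,0.35,0.15],[-0.7,0.35,0.15],[-0.5,0.3,0.1],[-0.3,0.2,0.1]], jaw=[1,1,1,1,1,1,1])

```text
clock: 10.97
tool_pos: [0.5702, -0.069, 0.1936]
eef_rot: [0.812, 0.547, 0.108, 0.171]
contact_force: [0.2, -0.2, -5.4]
opening: 0.196
```

```bash
python3 - <<'E'
from h import *
st()
p,Rt=tcp_for(-9.5-60,12.5+104,30); print(p)
plan(p+[0,0,.03],Rt,6,1)
E
```

```text
t 10.97 p [ 0.5702 -0.069   0.1936] F [ 0.2 -0.2 -5.4] M [ 0.19  0.71 -0.09] op 0.196 q [-0.16  0.53  0.12  2.16  0.92  0.15 -1.34]
tooly yaw -0.3814 z [ 0.363 -0.16  -0.918]
fixture: TCP mm [-149.    55.8  193.6] tz [ 0.396  0.021 -0.918] lean deg 23.35 F [ 0.2 -0.1 -5.4]
[ 0.60882825 -0.15113697  0.1483664 ]
dist mm [ 38.6 -82.1 -15.3] turn deg [-6.6 -1.5  4.5] per row mm 15.334015583226911
{'turn': [[-0.0031, -0.0007, 0.0021], [-0.0031, -0.0007, 0.0021], [-0.0031, -0.0007, 0.0021], [-0.0031, -0.0007, 0.0021], [-0.0031, -0.0007, 0.0021], [-0.0031, -0.0007, 0.0021]], 'dp': [[-0.408, 0.366, 0.275], [-0.402, 0.366, 0.283], [-0.396, 0.366, 0.292], [-0.39, 0.365, 0.301], [-0.384, 0.364, 0.309], [-0.378, 0.363, 0.318]]}
jaw 1
```

Emit:
move_arm(turn=[[-0.003,0,0.002],[-0.003,0,0.002],[-0.003,-0.001,0.002],[-0.003,-0.001,0.002],[-0.003,-0.001,0.002],[-0.003,-0.001,0.002]], dp=[[-0.4,0.35,0.25],[-0.4,0.35,0.25],[-0.4,0.35,0.25],[-0.4,0.35,0.25],[-0.4,0.35,0.25],[-0.4,0.35,0.25]], jaw=[1,1,1,1,1,1])

```text
clock: 11.47
tool_pos: [0.5943, -0.1236, 0.1843]
eef_rot: [0.819, 0.522, 0.125, 0.202]
contact_force: [-1.3, -1.0, -5.8]
opening: 0.204
```

```bash
python3 - <<'E'
from h import *
st()
p,Rt=tcp_for(-9.5-60,12.5+104,30); print(p)
plan(p+[0,0,.03],Rt,6,1)
snap('side','side8');snap('top','top8')
E
```

```text
t 11.47 p [ 0.5943 -0.1236  0.1843] F [-1.3 -1.  -5.8] M [ 0.37  1.01 -0.02] op 0.204 q [-0.03  0.57  0.07  2.16  1.75  0.16 -2.14]
tooly yaw -0.4337 z [ 0.417 -0.201 -0.887]
fixture: TCP mm [-102.9   18.   184.3] tz [ 0.463  0.009 -0.887] lean deg 27.55 F [-0.8 -1.4 -5.8]
[ 0.60882825 -0.15113697  0.1483664 ]
dist mm [ 14.5 -27.5  -5.9] turn deg [-2.4 -0.6  1.7] per row mm 5.281895087550137
{'turn': [[-0.0011, -0.0003, 0.0008], [-0.0011, -0.0003, 0.0008], [-0.0011, -0.0003, 0.0008], [-0.0011, -0.0003, 0.0008], [-0.0011, -0.0003, 0.0008], [-0.0011, -0.0003, 0.0008]], 'dp': [[-0.125, 0.128, 0.112], [-0.124, 0.128, 0.113], [-0.123, 0.128, 0.114], [-0.123, 0.127, 0.116], [-0.122, 0.127, 0.117], [-0.121, 0.127, 0.118]]}
jaw 1
```

View pics/side8.png

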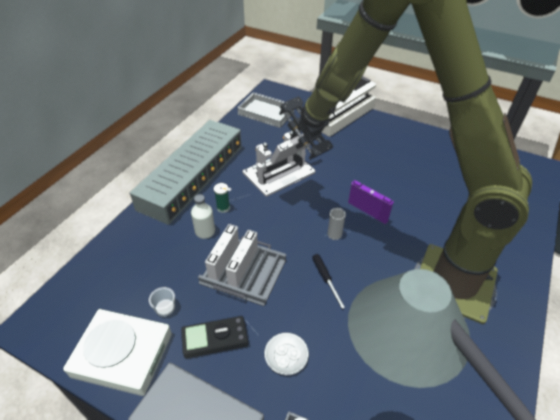

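View pics/top8.png

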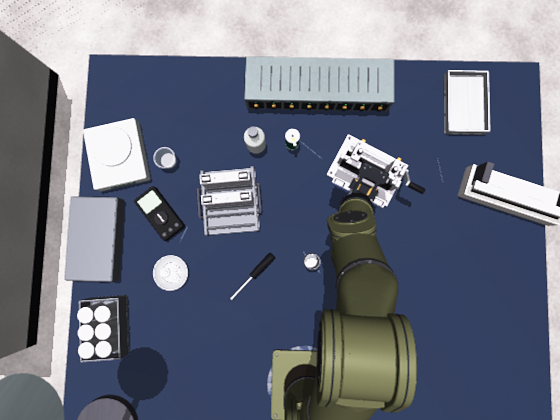

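Emit:
move_arm(turn=[[0,0,0],[0,0,0],[0,0,-0.01],[0,0,-0.019],[0,0,-0.019],[0,0,-0.019],[0,0,-0.019],[0,0,-0.019],[0,0,-0.019],[0,0,-0.019]], dp=[[0,0,-0.8],[0,0,-0.9],[0,0,-0.9],[0,0,-0.8],[0,0,0],[0,0,0],[0,0,0],[0,0,0],[0,0,0],[0,0,0]], jaw=[1,1,1,1,1,1,1,1,1,1])

```text
clock: 12.4
tool_pos: [0.5701, -0.1136, 0.241]
eef_rot: [0.524, 0.817, 0.028, 0.24]
contact_force: [0.3, 1.2, -5.1]
opening: 0.203
```

```bash
python3 - <<'E'
from h import *
st()
E
```

```text
t 12.4 p [ 0.5701 -0.1136  0.241 ] F [ 0.3  1.2 -5.1] M [0.46 0.81 0.01] op 0.203 q [ 0.1   0.44 -0.17  2.16  1.23  0.31 -0.75]
tooly yaw 0.4907 z [ 0.421 -0.206 -0.884]
fixture: TCP mm [-129.    16.1  241. ] tz [ 0.468  0.006 -0.884] lean deg 27.93 F [-0.3  1.2 -5.1]
```

Emit:
move_arm(turn=[[0,0,-0.019],[0,0,-0.019],[0,0,-0.019],[0,0,-0.019],[0,0,-0.019],[0,0,-0.019],[0,0,-0.019],[0,0,-0.019],[0,0,-0.019],[0,0,-0.019]], dp=[[0,0,0],[0,0,0],[0,0,0],[0,0,0],[0,0,0],[0,0,0],[0,0,0],[0,0,0],[0,0,0],[0,0,0]], jaw=[1,1,1,1,1,1,1,1,1,1])

```text
clock: 13.23
tool_pos: [0.5699, -0.1137, 0.2407]
eef_rot: [-0.026, 0.97, -0.112, 0.213]
contact_force: [0.1, 0.6, -4.7]
opening: 0.201
```

```bash
cat >> h.py <<'E'
def RT(yaw,lean=0):
    F=(R.from_euler('z',yaw)*R.from_euler('y',-lean)).as_matrix()
    return R.from_matrix(np.c_[-F[:,1],-F[:,0],-F[:,2]])
E
python3 - <<'E'
from h import *
st()
p,Rt=tcp_for(-9.5-60,12.5+104,30); print(p)
plan(p,Rt,10,1)
E
```

```text
t 13.23 p [ 0.5699 -0.1137  0.2407] F [ 0.1  0.6 -4.7] M [0.54 0.82 0.03] op 0.201 q [ 0.22  0.45 -0.35  2.15  1.29  0.4   0.39]
tooly yaw 1.5739 z [ 0.42  -0.205 -0.884]
fixture: TCP mm [-129.2   15.9  240.7] tz [ 0.468  0.006 -0.884] lean deg 27.88 F [-0.2  0.6 -4.7]
[ 0.60882825 -0.15113697  0.1483664 ]
dist mm [ 38.9 -37.5 -92.4] turn deg [  2.1  -0.8 -60.2] per row mm 10.699939341403972
{'turn': [[0.0006, -0.0002, -0.0167], [0.0006, -0.0002, -0.0167], [0.0006, -0.0002, -0.0167], [0.0006, -0.0002, -0.0167], [0.0006, -0.0002, -0.0167], [0.0006, -0.0002, -0.0167], [0.0006, -0.0002, -0.0167], [0.0006, -0.0002, -0.0167], [0.0006, -0.0002, -0.0167], [0.0006, -0.0002, -0.0167]], 'dp': [[0.024, -0.062, 0.423], [0.031, -0.058, 0.423], [0.038, -0.053, 0.423], [0.043, -0.047, 0.423], [0.049, -0.04, 0.423], [0.053, -0.034, 0.423], [0.057, -0.026, 0.423], [0.06, -0.019, 0.423], [0.062, -0.011, 0.423], [0.063, -0.002, 0.423]]}
jaw 1
```

Emit:
move_arm(turn=[[0,0,-0.019],[0,0,-0.019],[0,0,-0.019],[0,0,-0.019],[0,0,-0.019],[0,0,-0.019],[0.002,0,-0.019],[0.002,0,-0.019],[0.002,0,-0.015],[0,0,0]], dp=[[0,0,0],[0,0,0],[0,0,0],[0,0,0],[0,0,0],[0,0,0.2],[0.1,0,0.3],[0.1,0,0.4],[0.1,0,0.3],[0,0,0]], jaw=[1,1,1,1,1,1,1,1,1,1])

```text
clock: 14.07
tool_pos: [0.5771, -0.1266, 0.212]
eef_rot: [-0.504, 0.824, -0.22, 0.134]
contact_force: [-0.5, 0.6, -5.0]
opening: 0.2
```

```bash
python3 - <<'E'
from h import *
st()
p,Rt=tcp_for(-9.5-60,12.5+104,30); print(p)
plan(p,Rt,10,1)
s=snap('side','side9');t=snap('top','top9')
crop('side9','i1',265,100,80,60);crop('top9','i2',330,135,80,60)
E
```

```text
t 14.07 p [ 0.5771 -0.1266  0.212 ] F [-0.5  0.6 -5. ] M [ 0.59  0.86 -0.02] op 0.2 q [ 0.27  0.52 -0.4   2.19  1.63  0.45  1.11]
tooly yaw 2.669 z [ 0.443 -0.226 -0.867]
fixture: TCP mm [-116.9    7.6  212. ] tz [ 0.498 -0.002 -0.867] lean deg 29.84 F [-0.7  0.3 -5. ]
[ 0.60882825 -0.15113697  0.1483664 ]
dist mm [ 31.7 -24.5 -63.6] turn deg [ 0.2 -0.1 -0.2] per row mm 7.521979135751487
{'turn': [[0.0, -0.0, -0.0001], [0.0, -0.0, -0.0001], [0.0, -0.0, -0.0001], [0.0, -0.0, -0.0001], [0.0, -0.0, -0.0001], [0.0, -0.0, -0.0001], [0.0, -0.0, -0.0001], [0.0, -0.0, -0.0001], [0.0, -0.0, -0.0001], [0.0, -0.0, -0.0001]], 'dp': [[0.03, -0.01, 0.299], [0.03, -0.01, 0.299], [0.03, -0.01, 0.299], [0.03, -0.01, 0.299], [0.03, -0.01, 0.299], [0.03, -0.01, 0.299], [0.03, -0.01, 0.299], [0.03, -0.009, 0.299], [0.03, -0.009, 0.299], [0.03, -0.009, 0.299]]}
jaw 1
```

View pics/i1.png

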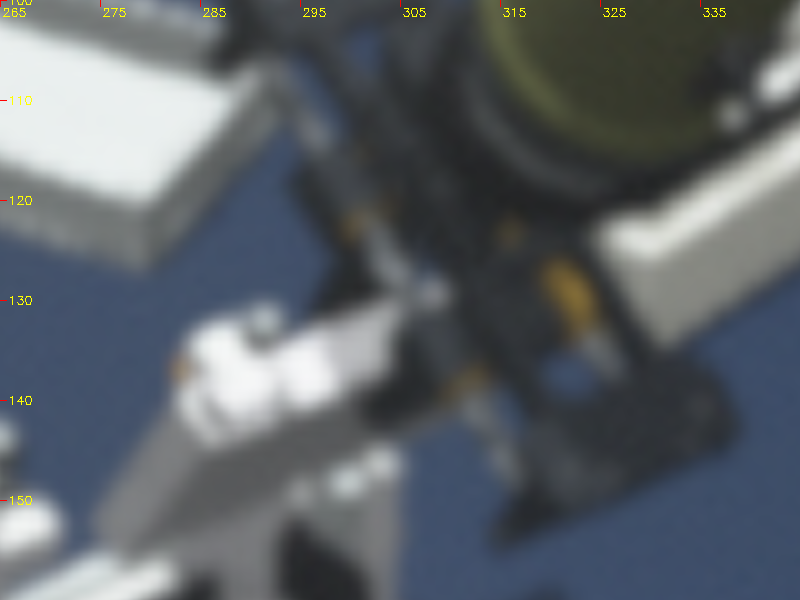

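View pics/i2.png

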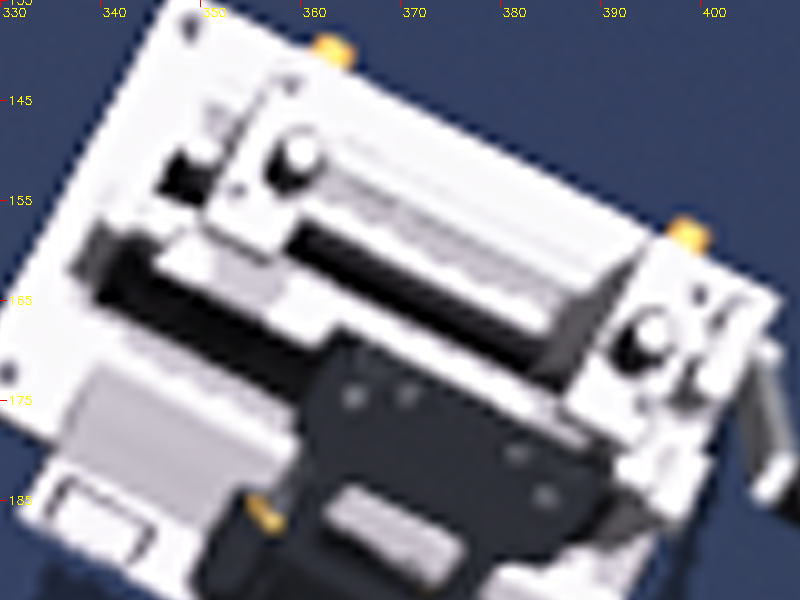

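```bash
cat >> h.py <<'E'
def cellpts(st_,L=L,bias='tool'):
    Rm=R.from_quat(st_['eef_rot']).as_matrix(); p=st_['tool_pos']
    X=-Rm[:,1];Y=-Rm[:,0];Z=-Rm[:,2]  # cell axes (flipped tool)
    if bias=='tool': foot=p-Z*L/1e3
    else: foot=p+np.array([0,0,.034])-Z*(L+34)/1e3
    o={}
    for a in(-1,1):
        for b in(-1,1):
            for c in(0,1): o['FB'[a>0]+'RL'[b>0]+'bt'[c]]=foot+X*a*.009+Y*b*.074+Z*c*.092
    return o
E
python3 - <<'E'
from h import *
S=r.get_state()
for bias in('tool','world'):
    o=cellpts(S,bias=bias)
    for n in('top9','side9'):
        print(bias,n,{k:proj(load(n),v).round(1).tolist() for k,v in o.items() if k[1]=='L' })
E
```

```text
tool top9 {'FLb': [335.7, 176.8], 'FLt': [331.5, 187.1], 'BLb': [338.9, 171.3], 'BLt': [334.8, 181.2]}
tool side9 {'FLb': [276.3, 156.1], 'FLt': [285.4, 143.1], 'BLb': [273.5, 151.2], 'BLt': [282.4, 137.9]}
world top9 {'FLb': [338.8, 171.1], 'FLt': [334.8, 181.0], 'BLb': [342.0, 165.6], 'BLt': [338.2, 175.1]}
world side9 {'FLb': [273.2, 152.1], 'FLt': [282.1, 138.9], 'BLb': [270.4, 147.3], 'BLt': [279.1, 133.8]}
```

```bash
python3 - <<'E'
from h import *
S=r.get_state(); o=cellpts(S)
crop('top9','j1',326,160,40,32,20)
im=cv2.imread('pics/j1.png')
P={k:(proj(load('top9'),v)-[326,160])*20 for k,v in o.items()}
for a,b in(('FLt','BLt'),('BLt','BLb'),('BLt','BRt'),('FLt','FRt'),('BLb','BRb')):
    cv2.line(im,tuple(int(v) for v in P[a]),tuple(int(v) for v in P[b]),(0,0,255),1)
cv2.imwrite('pics/j1.png',im)
E
```

```text
(no output)
```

View pics/j1.png

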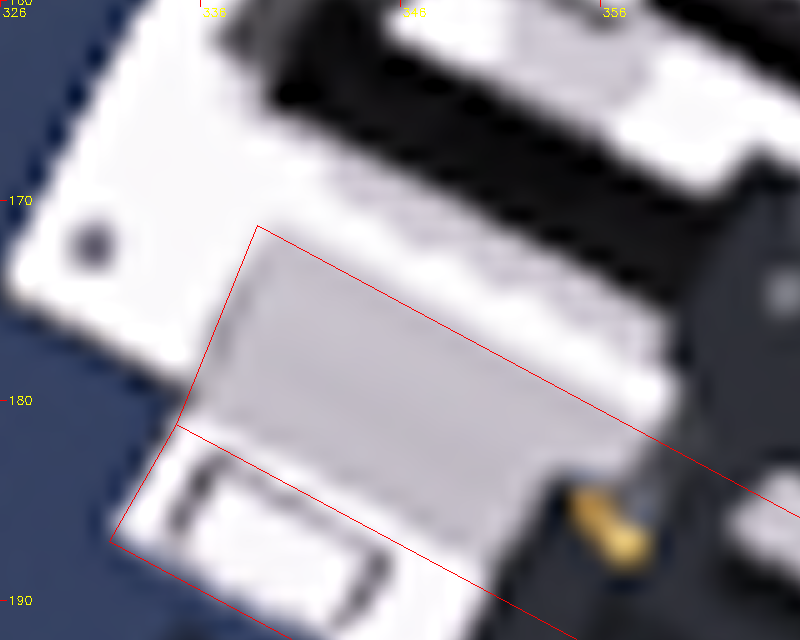

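```bash
python3 - <<'E'
from h import *
p,Rt=tcp_for(-9.5-15,12.5+26,30); print(p)
plan(p,Rt,20,1)
E
```

```text
[ 0.6489895  -0.17143657  0.0703664 ]
dist mm [  70.3  -45.5 -143.6] turn deg [-0.  -0.  -0.5] per row mm 8.313834261392055
{'turn': [[-0.0, -0.0, -0.0001], [-0.0, -0.0, -0.0001], [-0.0, -0.0, -0.0001], [-0.0, -0.0, -0.0001], [-0.0, -0.0, -0.0001], [-0.0, -0.0, -0.0001], [-0.0, -0.0, -0.0001], [-0.0, -0.0, -0.0001], [-0.0, -0.0, -0.0001], [-0.0, -0.0, -0.0001]], 'dp': [[0.018, -0.001, 0.332], [0.018, -0.001, 0.332], [0.018, -0.001, 0.332], [0.018, -0.001, 0.332], [0.018, -0.001, 0.332], [0.018, -0.001, 0.332], [0.018, -0.001, 0.332], [0.018, -0.001, 0.332], [0.018, -0.001, 0.332], [0.018, -0.001, 0.332]]}
{'turn': [[-0.0, -0.0, -0.0001], [-0.0, -0.0, -0.0001], [-0.0, -0.0, -0.0001], [-0.0, -0.0, -0.0001], [-0.0, -0.0, -0.0001], [-0.0, -0.0, -0.0001], [-0.0, -0.0, -0.0001], [-0.0, -0.0, -0.0001], [-0.0, -0.0, -0.0001], [-0.0, -0.0, -0.0001]], 'dp': [[0.018, -0.001, 0.332], [0.018, -0.001, 0.332], [0.018, -0.001, 0.332], [0.018, -0.001, 0.332], [0.018, -0.001, 0.332], [0.018, -0.001, 0.332], [0.018, -0.001, 0.332], [0.018, -0.001, 0.332], [0.018, -0.001, 0.332], [0.018, -0.001, 0.332]]}
jaw 1
```

Emit:
move_arm(turn=[[0,0,0],[0,0,-0.001],[0,0,0],[0,0,0],[0,0,0],[0,0,0],[0,0,0],[0,0,0],[0,0,0],[0,0,0]], dp=[[0.1,0,0.3],[0.1,0,0.4],[0.05,0,0.5],[0.05,0,0.5],[0.05,0,0.5],[0,0,0.5],[0,0,0.5],[0,0,0.5],[0,0,0.4],[0,0,0.3]], jaw=[1,1,1,1,1,1,1,1,1,1])

```text
clock: 15.0
tool_pos: [0.6259, -0.1593, 0.1196]
eef_rot: [-0.505, 0.823, -0.222, 0.137]
contact_force: [0.6, 0.1, -4.9]
opening: 0.199
```

```bash
python3 - <<'E'
from h import *
st()
p,Rt=tcp_for(-9.5-15,12.5+26,30); print(p)
plan(p,Rt,6,1)
E
```

```text
t 15.0 p [ 0.6259 -0.1593  0.1196] F [ 0.6  0.1 -4.9] M [0.59 0.89 0.03] op 0.199 q [ 0.35  0.76 -0.46  2.13  1.97  0.55  0.86]
tooly yaw 2.6704 z [ 0.449 -0.227 -0.864]
fixture: TCP mm [-58.6   0.4 119.6] tz [ 0.503 -0.    -0.864] lean deg 30.21 F [ 0.5  0.4 -4.9]
[ 0.6489895  -0.17143657  0.0703664 ]
dist mm [ 23.1 -12.2 -49.3] turn deg [-0.2 -0.  -0.2] per row mm 9.291550147229572
{'turn': [[-0.0001, -0.0, -0.0001], [-0.0001, -0.0, -0.0001], [-0.0001, -0.0, -0.0001], [-0.0001, -0.0, -0.0001], [-0.0001, -0.0, -0.0001], [-0.0001, -0.0, -0.0001]], 'dp': [[0.003, 0.015, 0.371], [0.003, 0.015, 0.371], [0.003, 0.015, 0.371], [0.003, 0.014, 0.371], [0.003, 0.014, 0.371], [0.003, 0.014, 0.371]]}
jaw 1
```

Emit:
move_arm(turn=[[0,0,0],[0,0,0],[0,0,0],[0,0,0],[0,0,0],[0,0,0],[0,0,0],[0,0,0]], dp=[[0,0.02,0.4],[0,0.02,0.4],[0,0.01,0.4],[0,0.01,0.4],[0,0.01,0.3],[0,0.01,0.2],[0,0,0],[0,0,0]], jaw=[1,1,1,1,1,1,1,1])

```text
clock: 15.67
tool_pos: [0.6475, -0.17, 0.0733]
eef_rot: [-0.505, 0.823, -0.222, 0.137]
contact_force: [-1.0, 0.3, -7.1]
opening: 0.195
```

```bash
python3 - <<'E'
from h import *
st()
p,Rt=tcp_for(-9.5,12.5,30); print(p)
plan(p,Rt,6,1)
s=snap('side','side10');t=snap('top','top10')
S=r.get_state(); o=cellpts(S)
for n,x0,y0 in(('top10',330,145),('side10',240,120)):
    crop(n,'k'+n,x0,y0,80,60)
    im=cv2.imread('pics/k'+n+'.png')
    P={k:(proj(load(n),v)-[x0,y0])*10 for k,v in o.items()}
    for a,b in(('FLt','BLt'),('BLt','BLb'),('BLt','BRt'),('FLt','FRt'),('BLb','BRb'),('FLt','FLb'),('FLb','BLb'),('FRt','BRt')):
        cv2.line(im,tuple(int(v) for v in P[a]),tuple(int(v) for v in P[b]),(0,0,255),1)
    cv2.imwrite('pics/k'+n+'.png',im)
E
```

```text
t 15.67 p [ 0.6475 -0.17    0.0733] F [-1.   0.3 -7.1] M [ 0.83  1.48 -0.09] op 0.195 q [ 0.37  0.87 -0.48  2.08  2.06  0.59  0.82]
tooly yaw 2.6722 z [ 0.449 -0.226 -0.864]
fixture: TCP mm [-34.5   0.6  73.3] tz [ 0.503  0.001 -0.864] lean deg 30.19 F [-1.1 -0.2 -7.1]
[ 0.66237658 -0.17820311  0.0443664 ]
dist mm [ 14.9  -8.2 -29. ] turn deg [-0.2  0.  -0.1] per row mm 5.5971370553340405
{'turn': [[-0.0001, 0.0, -0.0], [-0.0001, 0.0, -0.0], [-0.0001, 0.0, -0.0], [-0.0001, 0.0, -0.0], [-0.0001, 0.0, -0.0], [-0.0001, 0.0, -0.0]], 'dp': [[0.004, -0.001, 0.224], [0.004, -0.001, 0.224], [0.004, -0.001, 0.224], [0.004, -0.001, 0.224], [0.004, -0.001, 0.224], [0.004, -0.002, 0.224]]}
jaw 1
```

View pics/ktop10.png

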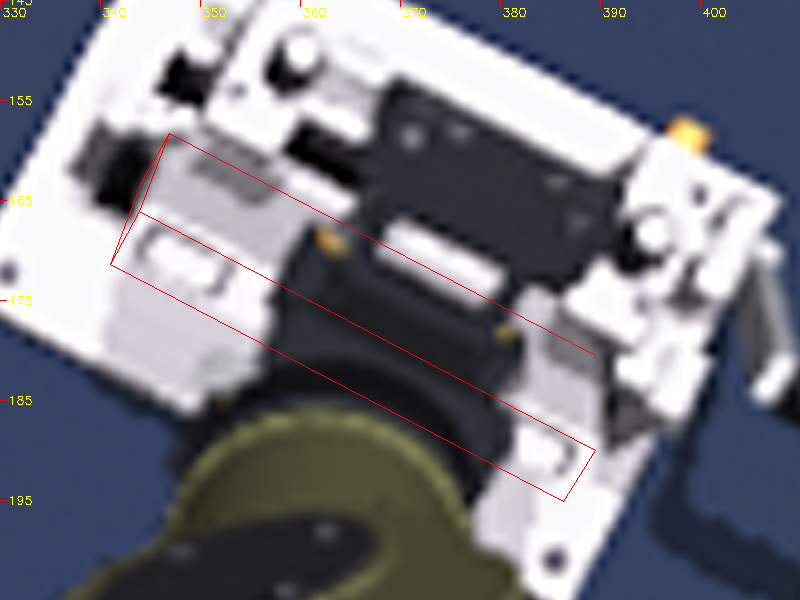

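View pics/kside10.png

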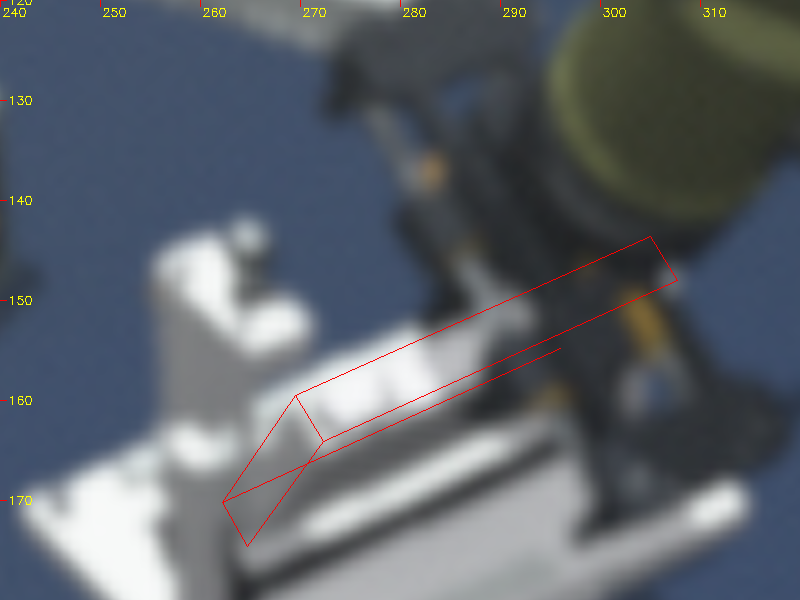

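Emit:
move_arm(turn=[[0,0,0],[0,0,0],[0,0,0],[0,0,0],[0,0,0],[0,0,0]], dp=[[0,0,0.2],[0,0,0.2],[0,0,0.2],[0,0,0.2],[0,0,0.2],[0,0,0]], jaw=[1,1,1,1,1,1])

```text
clock: 16.27
tool_pos: [0.6596, -0.1765, 0.0515]
eef_rot: [-0.505, 0.823, -0.222, 0.137]
contact_force: [-0.7, -0.4, -8.1]
opening: 0.199
```

```bash
python3 - <<'E'
from h import *
st()
p,Rt=tcp_for(-9.5,12.5,30); print(p)
plan(p,Rt,6,1)
E
```

```text
t 16.27 p [ 0.6596 -0.1765  0.0515] F [-0.7 -0.4 -8.1] M [0.72 1.18 0.01] op 0.199 q [ 0.38  0.92 -0.48  2.05  2.1   0.61  0.82]
tooly yaw 2.6716 z [ 0.45  -0.228 -0.864]
fixture: TCP mm [-20.7   0.3  51.5] tz [ 0.504 -0.    -0.864] lean deg 30.27 F [-0.5 -0.7 -8.1]
[ 0.66237658 -0.17820311  0.0443664 ]
dist mm [ 2.8 -1.7 -7.1] turn deg [-0.3 -0.  -0.1] per row mm 1.302603985850471
{'turn': [[-0.0001, -0.0, -0.0], [-0.0001, -0.0, -0.0], [-0.0001, -0.0, -0.0], [-0.0001, -0.0, -0.0], [-0.0001, -0.0, -0.0], [-0.0001, -0.0, -0.0]], 'dp': [[0.002, 0.005, 0.052], [0.002, 0.005, 0.052], [0.002, 0.005, 0.052], [0.002, 0.005, 0.052], [0.002, 0.005, 0.052], [0.002, 0.005, 0.052]]}
jaw 1
```

Emit:
move_arm(turn=[[0,0,0],[0,0,0],[0,0,0],[0,0,0],[0,0,0],[0,0,0]], dp=[[0,0,0.06],[0,0,0.06],[0,0,0.06],[0,0,0.05],[0,0,0.05],[0,0,0]], jaw=[1,1,1,1,1,1])

```text
clock: 16.77
tool_pos: [0.6626, -0.1776, 0.0463]
eef_rot: [-0.505, 0.822, -0.222, 0.137]
contact_force: [-0.7, -0.0, -7.3]
opening: 0.199
```

```bash
python3 - <<'E'
from h import *
st()
p,Rt=tcp_for(-9.5,12.5,30); print(p)
plan(p,Rt,6,1)
s=snap('side','side11');t=snap('top','top11')
crop('side11','l1',240,120,80,60);crop('top11','l2',330,145,80,60)
st()
E
```

```text
t 16.77 p [ 0.6626 -0.1776  0.0463] F [-0.7 -0.  -7.3] M [0.71 1.19 0.  ] op 0.199 q [ 0.38  0.93 -0.48  2.04  2.11  0.61  0.81]
tooly yaw 2.6722 z [ 0.45  -0.227 -0.863]
fixture: TCP mm [-17.6   0.6  46.3] tz [ 0.504  0.    -0.863] lean deg 30.29 F [-0.6 -0.3 -7.3]
[ 0.66237658 -0.17820311  0.0443664 ]
dist mm [-0.2 -0.6 -2. ] turn deg [-0.3  0.  -0.1] per row mm 0.3461198656250261
{'turn': [[-0.0001, 0.0, -0.0], [-0.0001, 0.0, -0.0], [-0.0001, 0.0, -0.0], [-0.0001, 0.0, -0.0], [-0.0001, 0.0, -0.0], [-0.0001, 0.0, -0.0]], 'dp': [[0.004, 0.006, 0.012], [0.004, 0.006, 0.012], [0.004, 0.006, 0.012], [0.004, 0.006, 0.012], [0.004, 0.006, 0.012], [0.004, 0.006, 0.012]]}
jaw 1
t 16.87 p [ 0.6625 -0.1776  0.0464] F [-0.4  0.9 -6.9] M [0.75 1.21 0.03] op 0.202 q [ 0.38  0.93 -0.48  2.04  2.11  0.61  0.81]
tooly yaw 2.6722 z [ 0.45  -0.227 -0.863]
fixture: TCP mm [-17.6   0.6  46.4] tz [ 0.504  0.    -0.863] lean deg 30.29 F [-0.8  0.7 -6.9]
```

View pics/l1.png

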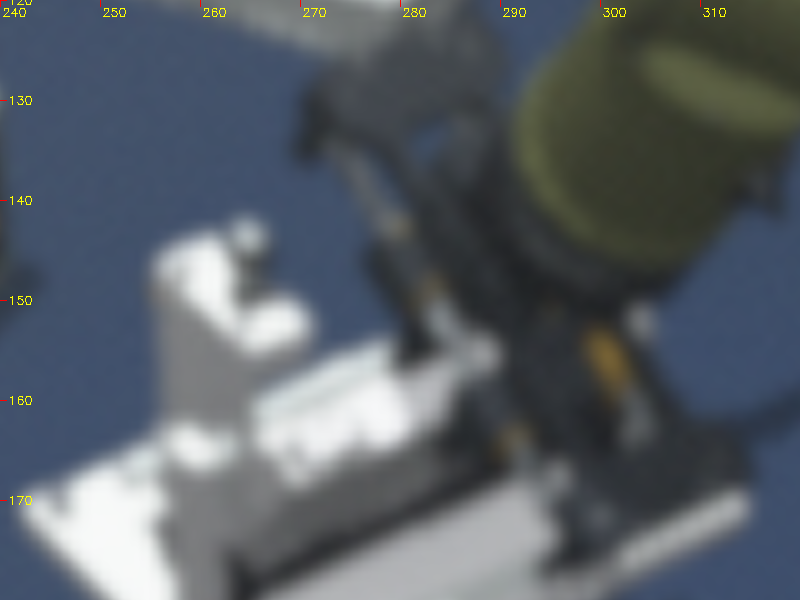

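View pics/l2.png

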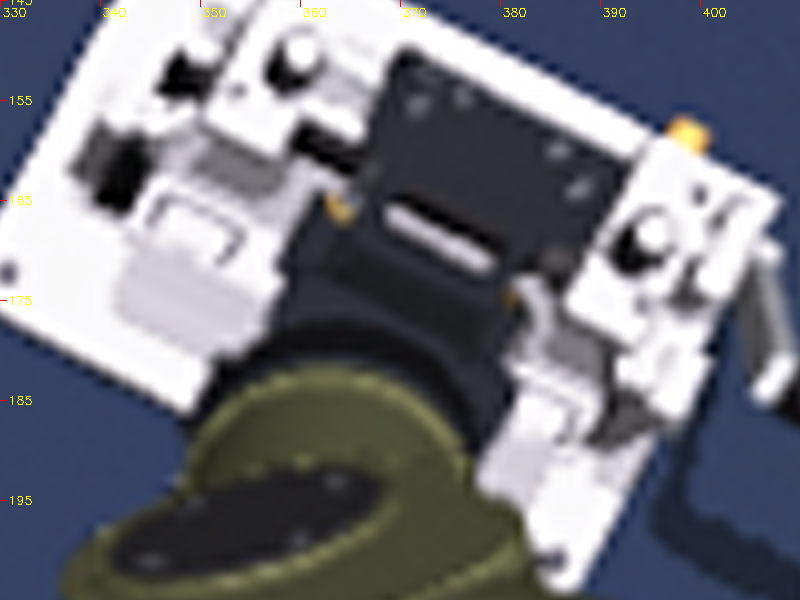

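Emit:
move_arm(turn=[[0,0,0],[0,0,0],[0,0,0],[0,0,0]], dp=[[0,0.03,0.05],[0,0,0.04],[0,0,0.02],[0,0,0]], jaw=[1,1,1,1])

```text
clock: 17.2
tool_pos: [0.6631, -0.1776, 0.0436]
eef_rot: [-0.505, 0.822, -0.222, 0.137]
contact_force: [-0.7, 1.0, -5.2]
opening: 0.2
```

```bash
python3 - <<'E'
from h import *
st()
E
```

```text
t 17.2 p [ 0.6631 -0.1776  0.0436] F [-0.7  1.  -5.2] M [0.75 1.2  0.01] op 0.2 q [ 0.38  0.94 -0.48  2.04  2.11  0.61  0.81]
tooly yaw 2.6725 z [ 0.45  -0.227 -0.864]
fixture: TCP mm [-17.1   0.8  43.6] tz [ 0.504  0.001 -0.864] lean deg 30.28 F [-1.1  0.6 -5.2]
```

Emit:
move_arm(turn=[[0,0,0],[0,0,0],[0,0,0]], dp=[[0,0.02,0.03],[0,0.02,0.03],[0,0,0]], jaw=[1,1,1])

```text
clock: 17.45
tool_pos: [0.6632, -0.1775, 0.0432]
eef_rot: [-0.506, 0.822, -0.223, 0.138]
contact_force: [-6.6, 1.6, 4.9]
opening: 0.204
```

```bash
python3 - <<'E'
from h import *
st()
E
```

```text
t 17.45 p [ 0.6632 -0.1775  0.0432] F [-6.6  1.6  4.9] M [ 0.42  1.17 -0.11] op 0.204 q [ 0.39  0.94 -0.48  2.04  2.11  0.62  0.81]
tooly yaw 2.6731 z [ 0.452 -0.227 -0.863]
fixture: TCP mm [-17.1   1.   43.2] tz [ 0.506  0.001 -0.863] lean deg 30.38 F [-6.6 -1.6  4.9]
```

```bash
cat >> h.py <<'E'
def arc(E0,leans,y=0,E1=None):
    s=r.get_state(); p=s['tool_pos']; Rc=R.from_quat(s['eef_rot']); E1=E0 if E1 is None else E1
    t=[];d=[]
    for i,l in enumerate(leans):
        f=(i+1)/len(leans); E=np.array(E0)*(1-f)+np.array(E1)*f
        q,Rt=tcp_for(E[0],E[1],l,y); t.append(((Rc.inv()*Rt).as_rotvec()/2/np.pi).round(4).tolist()); d.append((Rc.inv().apply(q-p)/.025).round(3).tolist()); p,Rc=q,Rt
    print({'turn':t}); print({'dp':d})
E
python3 - <<'E'
from h import *
arc((-9.2,12.1),[28,25,22,19,16,13],y=.6)
E
```

```text
{'turn': [[-0.0066, 0.0001, -0.0001], [-0.0083, -0.0, -0.0], [-0.0083, 0.0, 0.0], [-0.0083, 0.0, -0.0], [-0.0083, -0.0, -0.0], [-0.0083, 0.0, 0.0]]}
{'dp': [[0.017, -0.057, -0.016], [0.0, -0.066, 0.021], [-0.0, -0.066, 0.021], [-0.0, -0.066, 0.021], [0.0, -0.066, 0.021], [0.0, -0.066, 0.021]]}
```

Emit:
move_arm(turn=[[-0.0065,0,0],[-0.0083,0,0],[-0.0083,0,0],[-0.0083,0,0],[0,0,0]], dp=[[0.01,-0.055,-0.015],[0,-0.065,0.02],[0,-0.065,0.02],[0,-0.065,0.02],[0,0,0]], jaw=[1,1,1,1,1])

```text
clock: 17.87
tool_pos: [0.6668, -0.1798, 0.0444]
eef_rot: [-0.515, 0.837, -0.158, 0.094]
contact_force: [-3.4, 4.8, 9.9]
opening: 0.201
```

```bash
cat >> h.py <<'E'
def E():
    s=r.get_state(); c,sn=np.cos(FX[2]),np.sin(FX[2]); A=np.array([[c,sn,0],[-sn,c,0],[0,0,1]])
    Rm=R.from_quat(s['eef_rot']).as_matrix(); p=A@(s['tool_pos']-[FX[0],FX[1],0])*1e3
    print('E',(p+A@Rm[:,2]*L+A@Rm[:,1]*9).round(1))
E
python3 - <<'E'
from h import *
st(); E()
arc((-9.2,12.1),[16,13,10,7,4],y=.6)
E
```

```text
t 17.87 p [ 0.6668 -0.1798  0.0444] F [-3.4  4.8  9.9] M [1.06 0.06 0.27] op 0.201 q [ 0.26  0.89 -0.22  1.88  1.49  0.29  1.4 ]
tooly yaw 2.6752 z [ 0.32  -0.168 -0.932]
fixture: TCP mm [-12.8   0.5  44.4] tz [ 0.362 -0.005 -0.932] lean deg 21.21 F [-5.2  2.8  9.9]
E [-9.8  0.3 11.7]
{'turn': [[-0.0145, -0.0009, 0.0002], [-0.0083, 0.0, 0.0], [-0.0083, -0.0, -0.0], [-0.0083, -0.0, 0.0], [-0.0083, 0.0, 0.0]]}
{'dp': [[-0.003, -0.141, 0.031], [0.0, -0.066, 0.021], [0.0, -0.066, 0.021], [-0.0, -0.066, 0.021], [0.0, -0.066, 0.021]]}
```

Emit:
move_arm(turn=[[-0.006,0,0],[-0.006,0,0],[-0.006,0,0],[-0.006,0,0],[-0.006,0,0],[0,0,0]], dp=[[0,-0.055,0.01],[0,-0.05,0.01],[0,-0.048,0.01],[0,-0.048,0.012],[0,-0.048,0.012],[0,0,0]], jaw=[1,1,1,1,1,1])

```text
clock: 18.37
tool_pos: [0.6711, -0.1838, 0.0446]
eef_rot: [-0.52, 0.849, -0.083, 0.047]
contact_force: [-3.9, 4.7, 11.3]
opening: 0.198
```

```bash
python3 - <<'E'
from h import *
st(); E()
arc((-9.2,12.1),[10,8,6,4,2,0],y=.6)
E
```

```text
t 18.37 p [ 0.6711 -0.1838  0.0446] F [-3.9  4.7 11.3] M [1.28 0.58 0.3 ] op 0.198 q [ 0.44  0.95 -0.51  1.66  0.93  0.61  2.05]
tooly yaw 2.6706 z [ 0.166 -0.092 -0.982]
fixture: TCP mm [-7.2 -1.  44.6] tz [ 0.19  -0.007 -0.982] lean deg 10.96 F [-5.6  2.4 11.3]
E [-10.   -1.2  11.8]
{'turn': [[-0.0027, -0.0012, -0.0005], [-0.0056, 0.0, 0.0], [-0.0056, -0.0, -0.0], [-0.0056, 0.0, 0.0], [-0.0056, 0.0, -0.0], [-0.0056, 0.0, 0.0]]}
{'dp': [[-0.065, -0.054, 0.001], [-0.0, -0.044, 0.013], [-0.0, -0.044, 0.013], [0.0, -0.044, 0.013], [0.0, -0.044, 0.013], [0.0, -0.044, 0.013]]}
```

Emit:
move_arm(turn=[[-0.005,0,0],[-0.005,0,0],[-0.005,0,0],[-0.005,0,0],[-0.005,0,0],[0,0,0]], dp=[[-0.03,-0.045,0],[-0.02,-0.045,0.01],[0,-0.045,0.01],[0,-0.045,0.01],[0,-0.045,0.01],[0,0,0]], jaw=[1,1,1,1,1,1])

```text
clock: 18.87
tool_pos: [0.6753, -0.1862, 0.0438]
eef_rot: [-0.522, 0.853, -0.016, 0.004]
contact_force: [-3.2, 3.2, 10.4]
opening: 0.206
```

```bash
python3 - <<'E'
from h import *
st(); E()
arc((-9.2,12.1),[1,0,-1],y=.6)
s=snap('side','side12');t=snap('top','top12')
crop('side12','m1',240,120,80,60);crop('top12','m2',330,145,80,60)
E
```

```text
t 18.87 p [ 0.6753 -0.1862  0.0438] F [-3.2  3.2 10.4] M [1.27 0.72 0.2 ] op 0.206 q [ 0.5   1.03 -0.63  1.45  0.75  0.88  2.29]
tooly yaw 2.6685 z [ 0.024 -0.024 -0.999]
fixture: TCP mm [-2.4 -1.3 43.8] tz [ 0.032 -0.011 -0.999] lean deg 1.85 F [-4.3  1.4 10.4]
E [-10.3  -1.6  11.9]
{'turn': [[-0.0024, -0.0017, -0.0008], [-0.0028, -0.0, 0.0], [-0.0028, -0.0, -0.0]]}
{'dp': [[-0.077, -0.064, -0.001], [-0.0, -0.022, 0.006], [0.0, -0.022, 0.006]]}
```

View pics/m1.png

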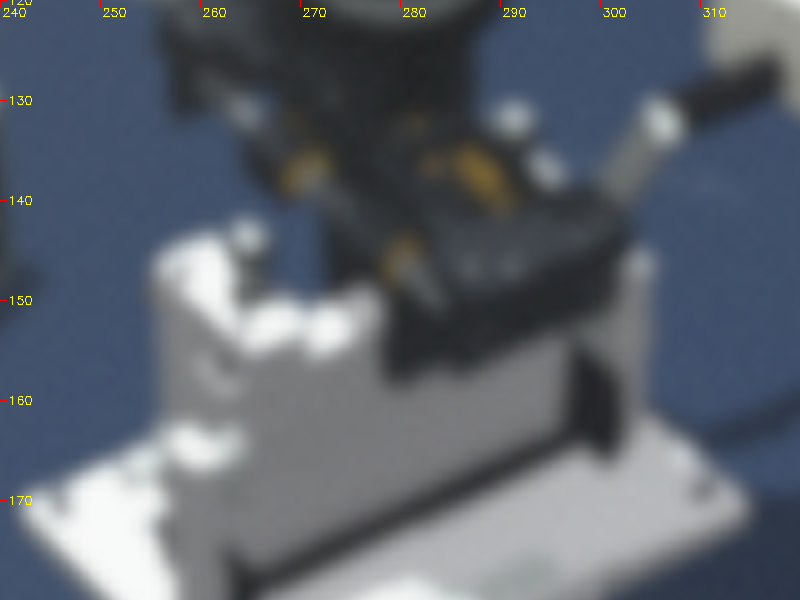

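View pics/m2.png

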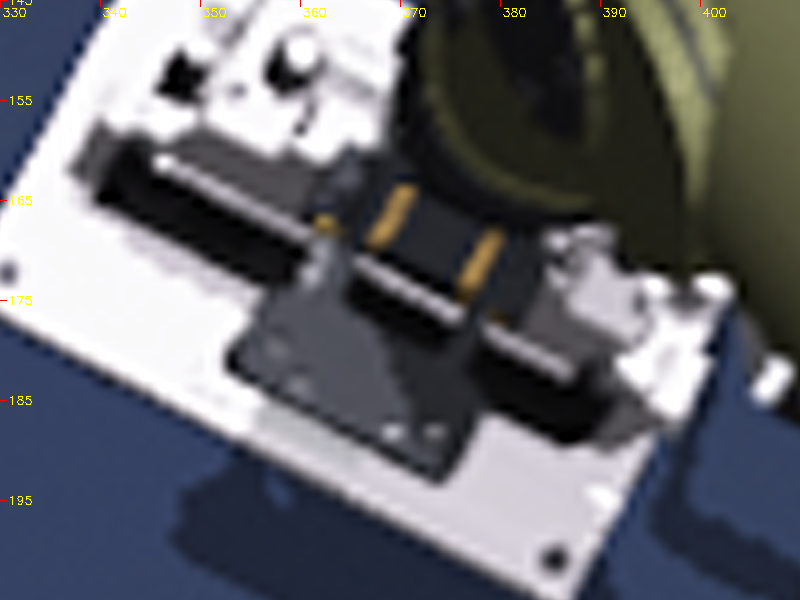

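Emit:
move_arm(turn=[[-0.003,-0.001,-0.0005],[-0.003,-0.0007,0],[-0.002,0,0],[0,0,0],[0,0,0]], dp=[[-0.04,-0.06,0],[0,-0.05,0],[0,-0.03,0],[0,0,0],[0,0,0]], jaw=[1,1,1,1,1])

```text
clock: 19.38
tool_pos: [0.6751, -0.1857, 0.0436]
eef_rot: [-0.524, 0.852, 0.009, -0.007]
contact_force: [-9.8, 6.6, 11.7]
opening: 0.197
```

```bash
python3 - <<'E'
from h import *
st(); E()
s=snap('side','side13');t=snap('top','top13')
crop('side13','n1',240,120,80,60);crop('top13','n2',330,145,80,60)
E
```

```text
t 19.38 p [ 0.6751 -0.1857  0.0436] F [-9.8  6.6 11.7] M [1.16 1.46 0.03] op 0.197 q [ 0.51  1.06 -0.66  1.38  0.7   0.97  2.36]
tooly yaw 2.6738 z [-0.022  0.008 -1.   ]
fixture: TCP mm [-2.8 -1.  43.6] tz [-0.023 -0.003 -1.   ] lean deg -1.32 F [-11.8   1.5  11.7]
E [-12.5  -1.1  12.2]
```

View pics/n1.png

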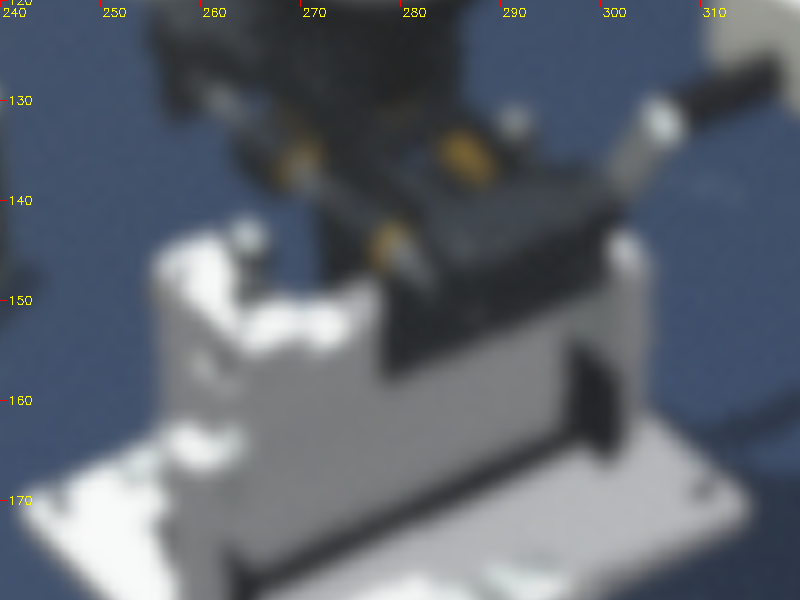

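View pics/n2.png

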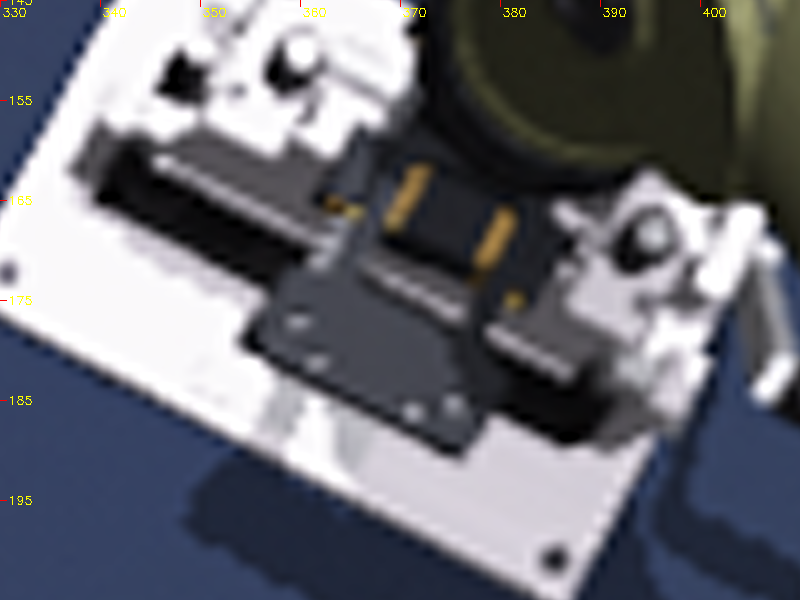

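```bash
python3 - <<'E'
from h import *
for n in('side0','side11','side12','side13'): crop(n,'z'+n,250,148,20,15,20)
for n in('top0','top11','top12','top13'): crop(n,'z'+n,335,150,20,15,20)
a=[cv2.imread('pics/z%s.png'%n) for n in('side0','side13','top0','top13')]
cv2.imwrite('pics/zz.png',np.vstack([np.hstack(a[:2]),np.hstack(a[2:])]))
for y in(70,-70):
  for p in((-12,y,64),(-12,y,88),(-25,y,76)): print(p,proj(load('side0'),fw(*p)).round(1),proj(load('top0'),fw(*p)).round(1))
E
```

```text
(-12, 70, 64) [263.5 167.1] [348.8 158.5]
(-12, 70, 88) [263.3 161.8] [350.1 156.7]
(-25, 70, 76) [265.5 166.5] [347.4 161.3]
(-12, -70, 64) [295.7 152.5] [389.5 179.7]
(-12, -70, 88) [295.9 147.2] [391.6 178.4]
(-25, -70, 76) [298.  151.7] [388.6 182.8]
```

View pics/zz.png

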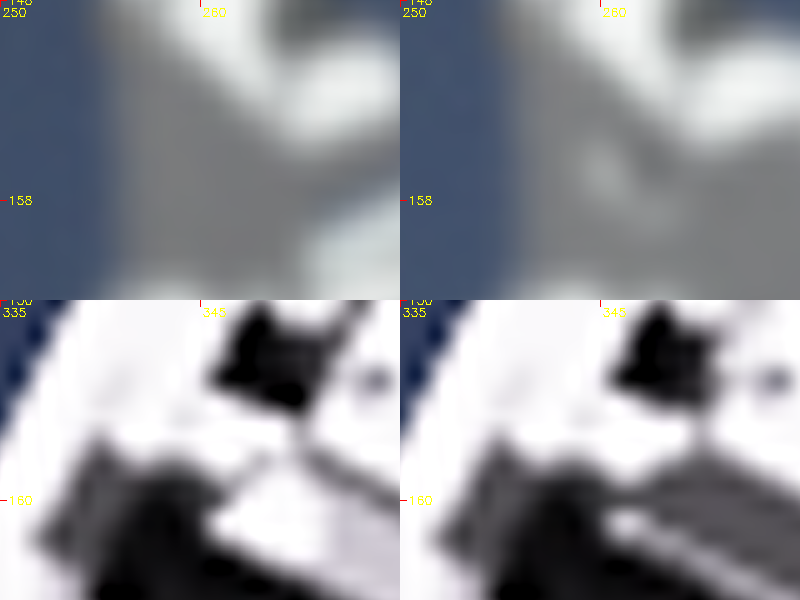

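Emit:
move_arm(turn=[[0.002,0,0],[0.001,0,0],[0,0,0]], dp=[[0,-0.06,0],[0,-0.05,0],[0,0,0]], jaw=[1,1,1])

```text
clock: 19.73
tool_pos: [0.6757, -0.1861, 0.0436]
eef_rot: [-0.524, 0.852, 0.002, -0.004]
contact_force: [-11.6, 7.4, 15.3]
opening: 0.203
```

```bash
python3 - <<'E'
from h import *
st(); E()
E
```

```text
t 19.73 p [ 0.6757 -0.1861  0.0436] F [-11.6   7.4  15.3] M [1.72 2.68 0.01] op 0.203 q [ 0.51  1.05 -0.66  1.39  0.71  0.94  2.34]
tooly yaw 2.6744 z [-0.009 -0.    -1.   ]
fixture: TCP mm [-2.1 -1.  43.6] tz [-0.007 -0.004 -1.   ] lean deg -0.43 F [-13.7   1.3  15.3]
E [-11.3  -1.2  12.1]
```

Emit:
move_arm(turn=[[0,0,0],[0,0,0],[0,0,0],[0,0,0],[0,0,0]], dp=[[0,0,0],[0,0,0],[0,0,0],[0,0,0],[0,0,0]], jaw=[0.5,0.5,0.4,0.3,0.3])

```text
clock: 20.15
tool_pos: [0.6799, -0.1908, 0.0418]
eef_rot: [-0.523, 0.852, -0.002, -0.001]
contact_force: [-0.3, -0.5, 0.4]
opening: 0.349
```

```bash
python3 - <<'E'
from h import *
st(); E()
s=snap('side','side14');t=snap('top','top14')
crop('side14','o1',240,120,80,60);crop('top14','o2',330,145,80,60)
E
```

```text
t 20.15 p [ 0.6799 -0.1908  0.0418] F [-0.3 -0.5  0.4] M [ 0.14 -0.14 -0.02] op 0.349 q [ 0.51  1.06 -0.65  1.39  0.72  0.94  2.34]
tooly yaw 2.6719 z [ 0.    -0.004 -1.   ]
fixture: TCP mm [ 3.8 -3.3 41.8] tz [ 0.002 -0.004 -1.   ] lean deg 0.11 F [-0.1 -0.5  0.4]
E [-5.1 -3.4 10.2]
```

View pics/o1.png

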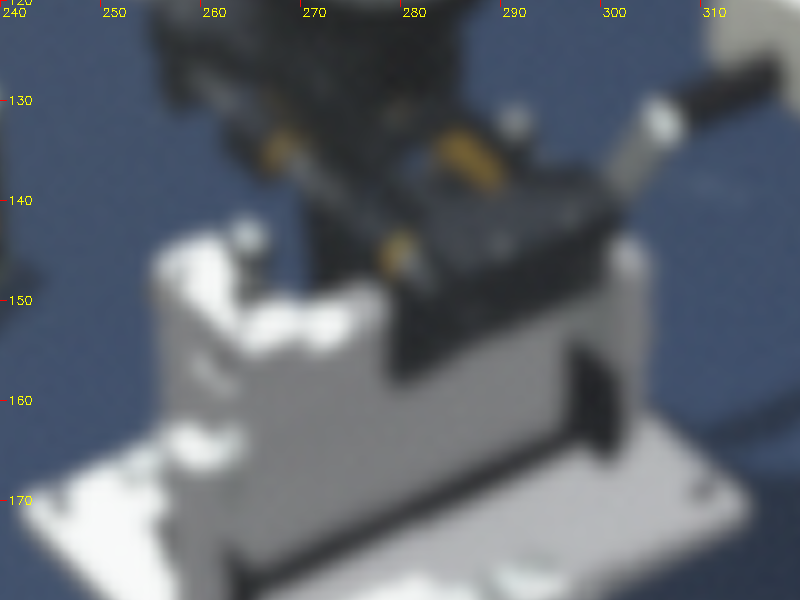

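View pics/o2.png

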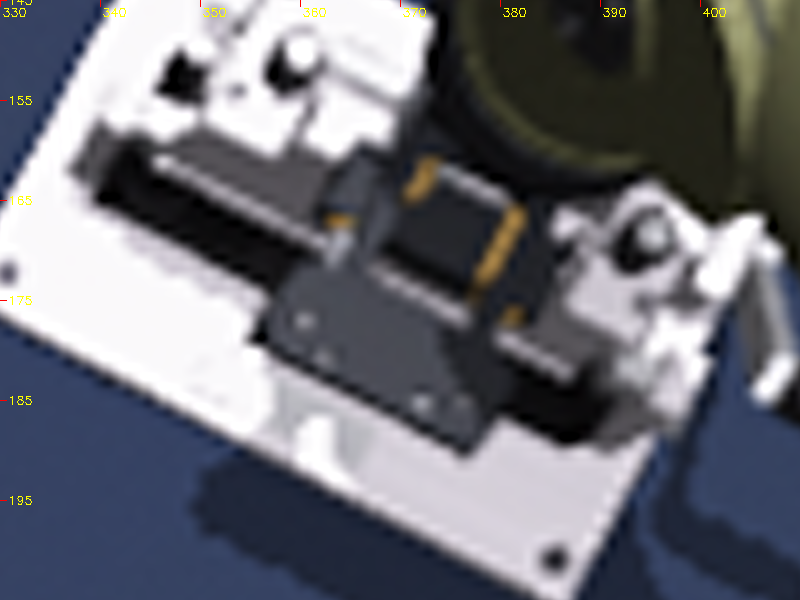

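Emit:
move_arm(turn=[[0,0,0],[0,0,0],[0,0,0],[0,0,0],[0,0,0],[0,0,0],[0,0,0],[0,0,0],[0,0,0],[0,0,0]], dp=[[-0.04,0.12,0],[-0.04,0.1,0],[0,0,-0.1],[0,0,-0.3],[0,0,-0.6],[0,0,-0.8],[0,0,-0.8],[0,0,-0.8],[0,0,-0.8],[0,0,-0.8]], jaw=[0.2,0.2,0.2,0.2,0.2,0.2,0.2,0.2,0.2,0.2])

```text
clock: 21.08
tool_pos: [0.6759, -0.1846, 0.1691]
eef_rot: [-0.524, 0.852, -0.001, 0.0]
contact_force: [0.7, -0.8, -0.7]
opening: 0.4
```

Emit:
move_arm(turn=[[0,0,0],[0,0,0],[0,0,0],[0,0,0],[0,0,0],[0,0,0]], dp=[[0,0.5,-0.5],[0,0.9,0],[0,0.9,0],[0,0.9,0],[0,0.9,0],[0,0.9,0]], jaw=[0.5,1,1,1,1,1])

```text
clock: 21.58
tool_pos: [0.5635, -0.1278, 0.1805]
eef_rot: [-0.524, 0.852, -0.001, 0.0]
contact_force: [0.8, -0.1, 0.4]
opening: 0.006
```

```bash
python3 - <<'E'
from h import *
st()
s=snap('side','side15');t=snap('top','top15')
crop('side15','p1',240,120,80,60);crop('top15','p2',330,130,80,60)
E
```

```text
t 21.58 p [ 0.5635 -0.1278  0.1805] F [ 0.8 -0.1  0.4] M [ 0.1  -0.08  0.05] op 0.006 q [ 0.56  0.74 -0.74  1.72  0.61  0.93  2.24]
tooly yaw 2.673 z [ 0.001 -0.002 -1.   ]
fixture: TCP mm [-128.5    0.4  180.5] tz [ 0.002 -0.001 -1.   ] lean deg 0.1 F [0.8 0.3 0.4]
```

View pics/p1.png

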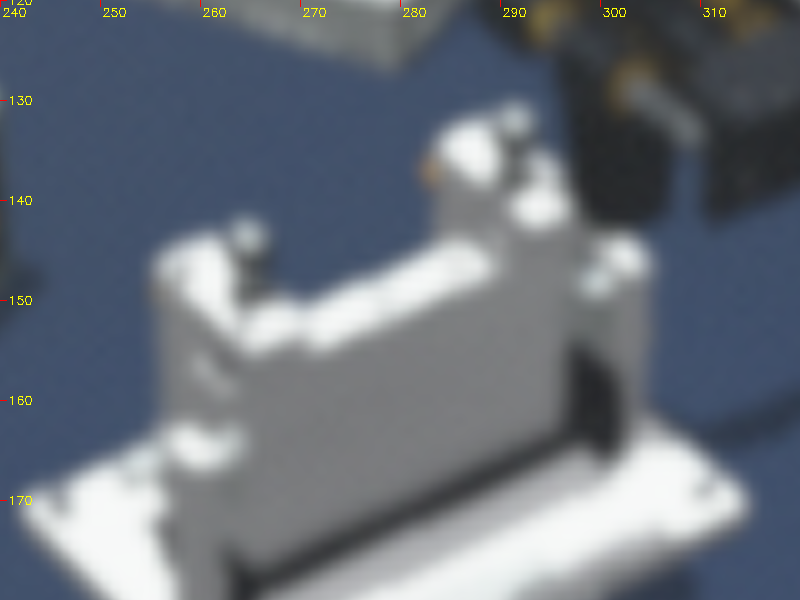

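View pics/p2.png

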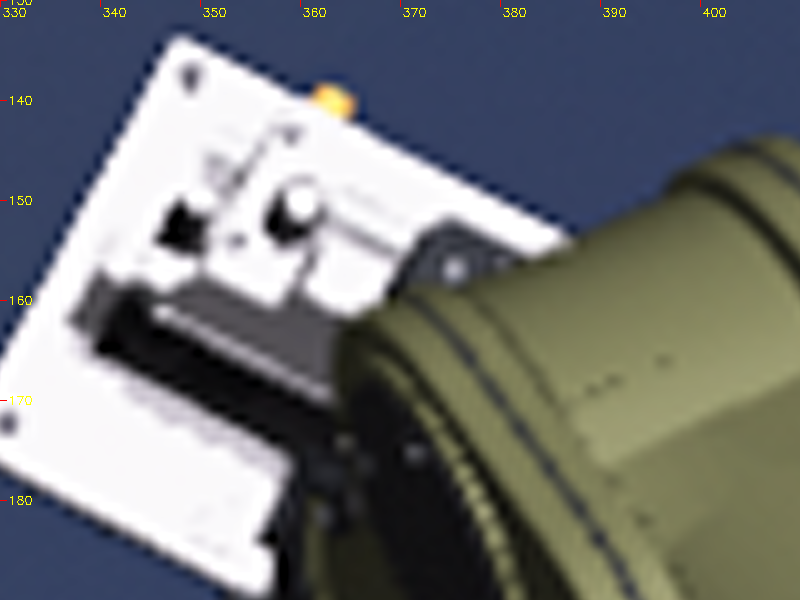

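```bash
python3 - <<'E'
from h import *
for n,x0,y0 in(('top15',330,130),('side15',240,120)):
    crop(n,'q'+n,x0,y0,80,60); im=cv2.imread('pics/q'+n+'.png'); s=load(n)
    def ln(a,b,c):
        P=[tuple(int(v) for v in (proj(s,fw(*q))-[x0,y0])*10) for q in(a,b)]; cv2.line(im,*P,c,1)
    for x in(-9,9): ln((x,74,104),(x,-74,104),(0,0,255))
    ln((-9,74,12),(-9,-74,12),(0,0,255))
    ln((-9,74,104),(-9,74,12),(0,0,255)); ln((-9,-74,104),(-9,-74,12),(0,0,255)); ln((-9,74,104),(9,74,104),(0,0,255))
    ln((-11,70,12),(-11,-70,12),(0,200,0))
    for y in(70,-70): ln((-12,y,64),(-12,y,88),(255,0,0)); ln((-12,y,88),(-25,y,88),(255,0,0))
    cv2.imwrite('pics/q'+n+'.png',im)
E
```

```text
(no output)
```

View pics/qtop15.png

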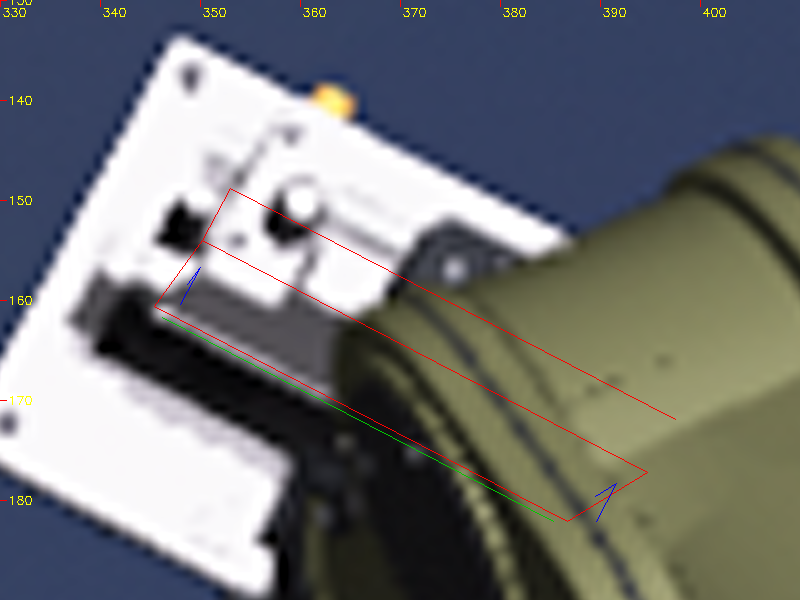

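View pics/qside15.png

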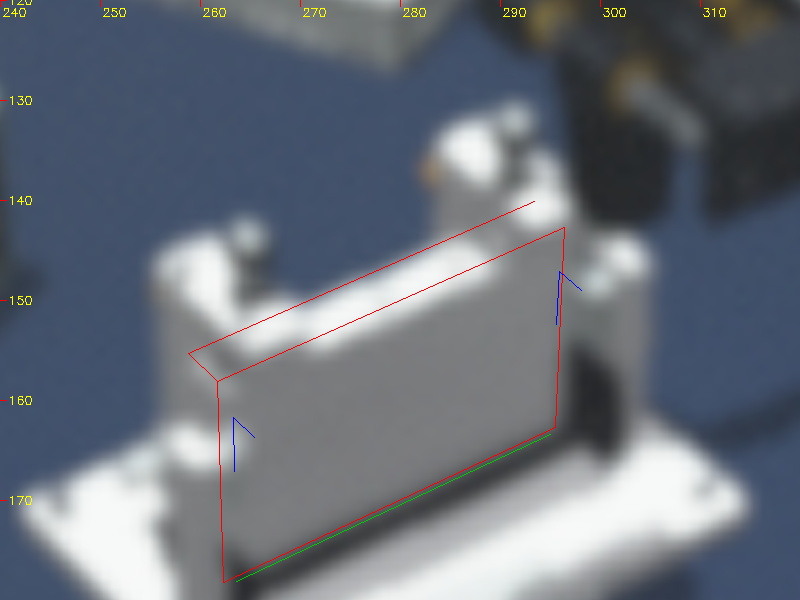

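Emit:
move_arm(turn=[[0,0,0.019],[0,0,0.019],[0,0,0.019],[0,0,0.019],[0,0,0.019],[0,0,0.019],[0,0,0.019],[0,0,0.019],[0,0,0.019],[0,0,0.019]], dp=[[0,0,0],[0,0,0],[0,0,0],[0,0,0],[0,0,0],[0,0,0],[0,0,0],[0,0,0],[0,0,0],[0,0,0]], jaw=[1,1,1,1,1,1,1,1,1,1])

```text
clock: 22.52
tool_pos: [0.5654, -0.1284, 0.1802]
eef_rot: [0.049, 0.999, -0.001, 0.001]
contact_force: [-0.4, 0.6, 0.1]
opening: 0.0
```

Emit:
move_arm(turn=[[0,0,0.019],[0,0,0.019],[0,0,0.019],[0,0,0.019],[0,0,0.019],[0,0,0.019],[0,0,0.019],[0,0,0.019],[0,0,0.019],[0,0,0.019]], dp=[[0,0,0],[0,0,0],[0,0,0],[0,0,0],[0,0,0],[0,0,0],[0,0,0],[0,0,0],[0,0,0],[0,0,0]], jaw=[1,1,1,1,1,1,1,1,1,1])

```text
clock: 23.35
tool_pos: [0.5655, -0.128, 0.1801]
eef_rot: [0.601, 0.799, 0.0, 0.001]
contact_force: [-0.3, -0.1, -0.1]
opening: 0.007
```

```bash
cat >> h.py <<'E'
RTF=RT
def RT(yaw,lean=0):
    F=(R.from_euler('z',yaw)*R.from_euler('y',-lean)).as_matrix()
    return R.from_matrix(np.c_[F[:,1],F[:,0],-F[:,2]])
E
python3 - <<'E'
from h import *
st()
plan(fw(-24,-145,160),RT(FX[2]),10,1)
E
```

```text
t 23.35 p [ 0.5655 -0.128   0.1801] F [-0.3 -0.1 -0.1] M [-0.02 -0.13  0.  ] op 0.007 q [ 0.18  0.65 -0.06  1.74  0.05  0.75  0.37]
tooly yaw 0.2807 z [ 0.002 -0.001 -1.   ]
fixture: TCP mm [-126.6    1.1  180.1] tz [ 0.002  0.    -1.   ] lean deg 0.12 F [-0.3 -0.2 -0.1]
dist mm [  25.6 -176.7  -20.1] turn deg [ 0.1  0.  42.9] per row mm 17.966342972749587
{'turn': [[0.0, 0.0, 0.0119], [0.0, 0.0, 0.0119], [0.0, 0.0, 0.0119], [0.0, 0.0, 0.0119], [0.0, 0.0, 0.0119], [0.0, 0.0, 0.0119], [0.0, 0.0, 0.0119], [0.0, 0.0, 0.0119], [0.0, 0.0, 0.0119], [0.0, 0.0, 0.0119]], 'dp': [[-0.707, -0.097, 0.081], [-0.713, -0.044, 0.081], [-0.714, 0.009, 0.081], [-0.711, 0.063, 0.081], [-0.705, 0.116, 0.081], [-0.694, 0.168, 0.081], [-0.679, 0.22, 0.081], [-0.661, 0.27, 0.081], [-0.639, 0.318, 0.081], [-0.614, 0.365, 0.081]]}
jaw 1
```

Emit:
move_arm(turn=[[0,0,0.012],[0,0,0.012],[0,0,0.012],[0,0,0.012],[0,0,0.012],[0,0,0.012],[0,0,0.012],[0,0,0.012],[0,0,0.012],[0,0,0.012]], dp=[[-0.7,-0.1,0],[-0.7,-0.05,0],[-0.7,0,0],[-0.7,0.05,0],[-0.7,0.1,0],[-0.7,0.15,0.1],[-0.7,0.2,0.1],[-0.65,0.25,0.1],[-0.65,0.3,0.1],[-0.6,0.35,0.1]], jaw=[1,1,1,1,1,1,1,1,1,1])

```text
clock: 24.18
tool_pos: [0.5879, -0.3044, 0.1677]
eef_rot: [0.853, 0.523, 0.0, 0.001]
contact_force: [0.2, -0.7, -0.3]
opening: 0.007
```

```bash
python3 - <<'E'
from h import *
st()
plan(fw(-24,-145,150),RT(FX[2]),3,1)
s=snap('side','side16');t=snap('top','top16')
crop('side16','r1',260,90,80,60)
E
```

```text
t 24.18 p [ 0.5879 -0.3044  0.1677] F [ 0.2 -0.7 -0.3] M [-0.   -0.02  0.05] op 0.007 q [ 0.33  0.78  0.14  1.49 -0.13  0.88  0.05]
tooly yaw -0.4707 z [ 0.002 -0.001 -1.   ]
fixture: TCP mm [ -27.  -146.2  167.7] tz [ 0.002 -0.    -1.   ] lean deg 0.11 F [ 0.5 -0.5 -0.3]
dist mm [  3.3  -0.3 -17.7] turn deg [ 0.1  0.  -0.2] per row mm 5.9910153236892105
{'turn': [[0.0001, 0.0, -0.0001], [0.0001, 0.0, -0.0001], [0.0001, 0.0, -0.0001]], 'dp': [[0.016, 0.04, 0.236], [0.016, 0.04, 0.236], [0.016, 0.04, 0.236]]}
jaw 1
```

View pics/r1.png

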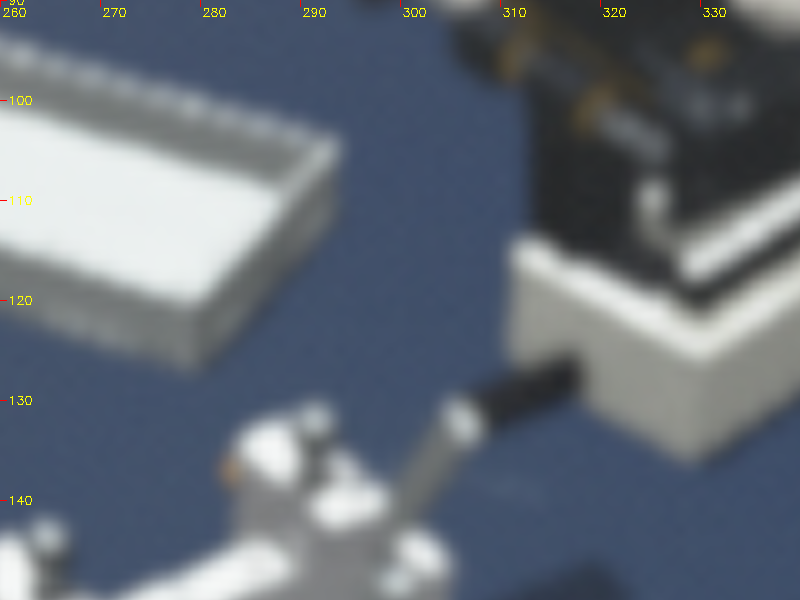

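View pics/top16.png

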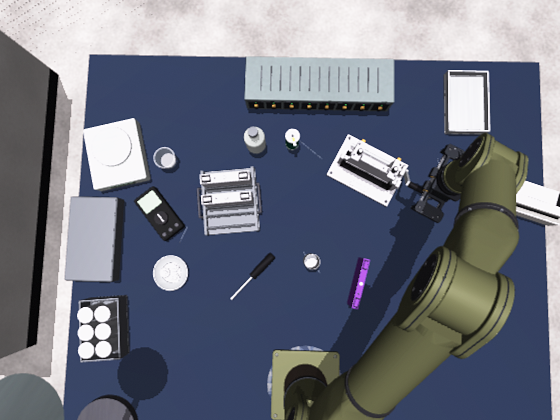

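```bash
python3 - <<'E'
import numpy as np
ph=np.radians(np.linspace(62,5,20)); x=40-125*np.cos(ph); z=125*np.sin(ph)+11
print(np.c_[np.degrees(ph),x,z].round(1)[[0,5,10,15,19]].tolist()); print((np.diff(x)/25).round(2), (-np.diff(z)/25).round(2))
E
```

```text
[[62.0, -18.7, 121.4], [47.0, -45.2, 102.4], [32.0, -66.0, 77.2], [17.0, -79.5, 47.5], [5.0, -84.5, 21.9]]
[-0.23 -0.22 -0.21 -0.2  -0.2  -0.19 -0.18 -0.17 -0.16 -0.14 -0.13 -0.12
 -0.11 -0.1  -0.08 -0.07 -0.06 -0.04 -0.03] [0.13 0.14 0.15 0.16 0.17 0.18 0.19 0.2  0.21 0.22 0.23 0.23 0.24 0.24
 0.25 0.25 0.26 0.26 0.26]
```

Emit:
move_arm(turn=[[0,0,0],[0,0,0],[0,0,0],[0,0,0],[0,0,0],[0,0,0],[0,0,0]], dp=[[0,0.1,0.4],[0,0,0.4],[0,0,0.4],[0,0,0.3],[0,0,0.2],[0,0,0.1],[0,0,0]], jaw=[1,1,1,1,1,1,1])

```text
clock: 24.87
tool_pos: [0.5882, -0.3041, 0.1207]
eef_rot: [0.852, 0.524, -0.001, -0.0]
contact_force: [-0.6, 0.9, 0.7]
opening: 0.003
```

```bash
python3 - <<'E'
from h import *
st()
s=snap('side','side17')
crop('side17','r2',260,90,80,60)
E
```

```text
t 24.87 p [ 0.5882 -0.3041  0.1207] F [-0.6  0.9  0.7] M [ 0.01 -0.04  0.08] op 0.003 q [ 0.34  0.84  0.13  1.52 -0.13  0.79  0.05]
tooly yaw -0.468 z [-0.002 -0.    -1.   ]
fixture: TCP mm [ -26.9 -145.8  120.7] tz [-0.002 -0.001 -1.   ] lean deg -0.11 F [-0.9  0.5  0.7]
```

View pics/r2.png

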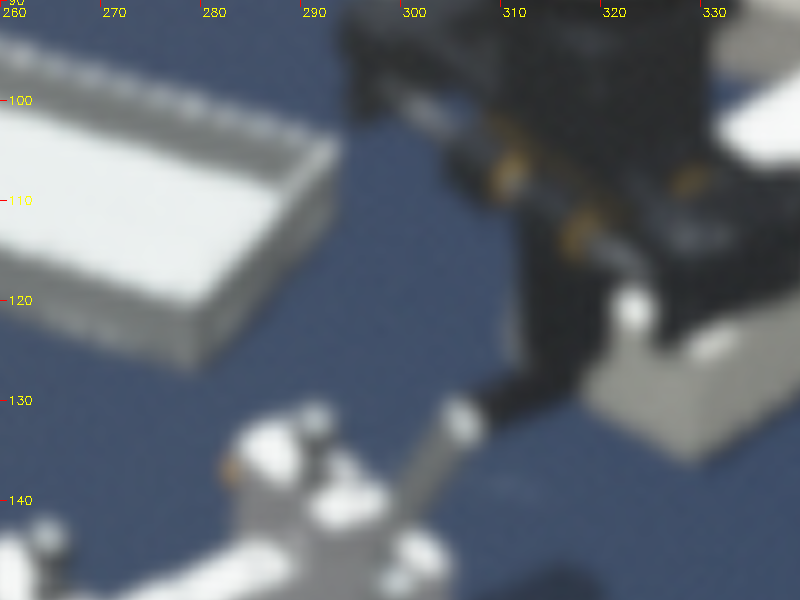

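Emit:
move_arm(turn=[[0,0,0],[0,0,0],[0,0,0],[0,0,0],[0,0,0],[0,0,0],[0,0,0],[0,0,0],[0,0,0],[0,0,0]], dp=[[0,0,0.15],[0,-0.1,0.15],[0,-0.15,0.16],[0,-0.2,0.17],[0,-0.2,0.18],[0,-0.19,0.19],[0,-0.18,0.2],[0,-0.17,0.2],[0,-0.16,0.21],[0,-0.14,0.22]], jaw=[1,1,1,1,1,1,1,1,1,1])

```text
clock: 25.75
tool_pos: [0.5553, -0.2878, 0.0751]
eef_rot: [0.852, 0.524, -0.001, 0.0]
contact_force: [-0.9, 0.2, -0.1]
opening: 0.003
```

```bash
python3 - <<'E'
from h import *
st()
s=snap('side','side18')
crop('side18','r3',260,90,80,60)
E
```

```text
t 25.75 p [ 0.5553 -0.2878  0.0751] F [-0.9  0.2 -0.1] M [0.01 0.05 0.02] op 0.003 q [ 0.34  0.86  0.11  1.67 -0.14  0.62  0.06]
tooly yaw -0.4684 z [-0.001 -0.001 -1.   ]
fixture: TCP mm [ -63.6 -146.2   75.1] tz [-0.    -0.001 -1.   ] lean deg -0.01 F [-0.9 -0.2 -0.1]
```

View pics/r3.png

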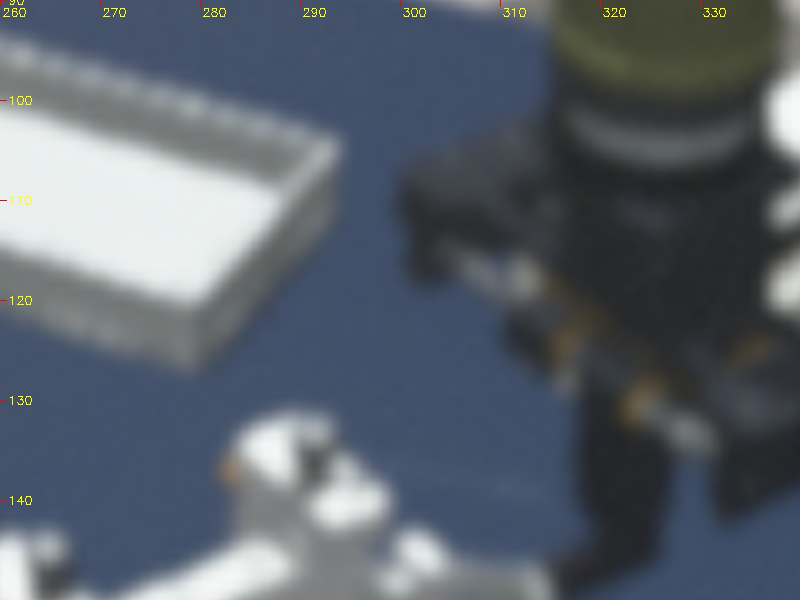

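Emit:
move_arm(turn=[[0,0,0],[0,0,0],[0,0,0],[0,0,0],[0,0,0],[0,0,0],[0,0,0],[0,0,0],[0,0,0]], dp=[[0,-0.13,0.23],[0,-0.12,0.23],[0,-0.11,0.24],[0,-0.1,0.24],[0,-0.08,0.25],[0,-0.07,0.25],[0,-0.05,0.25],[0,-0.03,0.15],[0,0,0]], jaw=[1,1,1,1,1,1,1,1,1])

```text
clock: 26.55
tool_pos: [0.5395, -0.2799, 0.0287]
eef_rot: [0.852, 0.524, -0.001, -0.0]
contact_force: [0.1, -0.5, 0.4]
opening: 0.007
```

```bash
python3 - <<'E'
from h import *
st()
s=snap('side','side19')
crop('side19','r4',270,110,80,60)
E
```

```text
t 26.55 p [ 0.5395 -0.2799  0.0287] F [ 0.1 -0.5  0.4] M [-0.07 -0.1  -0.01] op 0.007 q [ 0.35  0.91  0.09  1.75 -0.15  0.5   0.07]
tooly yaw -0.4684 z [-0.002 -0.001 -1.   ]
fixture: TCP mm [ -81.3 -146.2   28.7] tz [-0.001 -0.001 -1.   ] lean deg -0.08 F [ 0.3 -0.4  0.4]
```

View pics/r4.png

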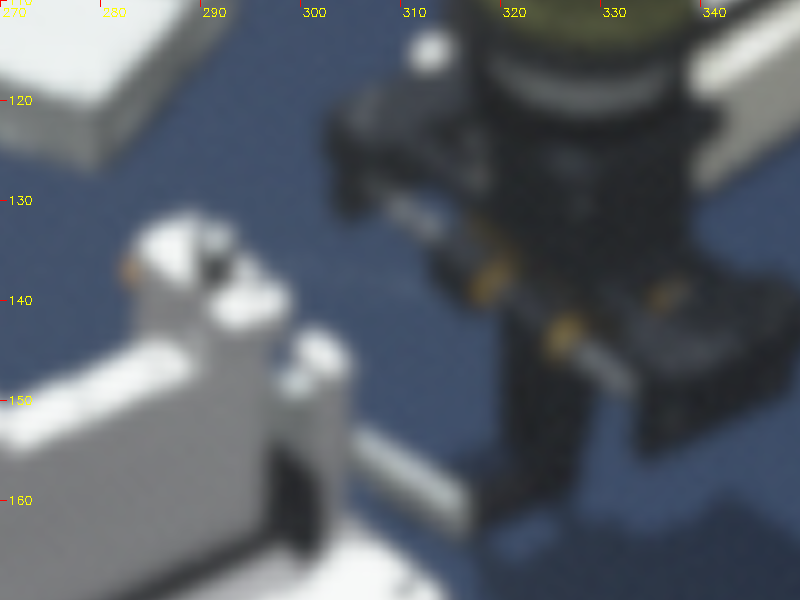

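Emit:
move_arm(turn=[[0,0,0],[0,0,0],[0,0,0],[0,0,0]], dp=[[0,0,0.08],[0,0,0.08],[0,0,0.08],[0,0,0]], jaw=[1,1,1,1])

```text
clock: 26.93
tool_pos: [0.5402, -0.2803, 0.0248]
eef_rot: [0.852, 0.524, -0.0, 0.0]
contact_force: [-1.7, 0.3, 7.8]
opening: 0.005
```

```bash
python3 - <<'E'
from h import *
st()
E
```

```text
t 26.93 p [ 0.5402 -0.2803  0.0248] F [-1.7  0.3  7.8] M [0.21 0.44 0.03] op 0.005 q [ 0.35  0.92  0.09  1.75 -0.15  0.49  0.07]
tooly yaw -0.4686 z [-0.    -0.001 -1.   ]
fixture: TCP mm [ -80.5 -146.3   24.8] tz [ 0.    -0.001 -1.   ] lean deg 0.02 F [-1.6 -0.5  7.8]
```

Emit:
move_arm(turn=[[0,0,0],[0,0,0],[0,0,0]], dp=[[0,0,0.08],[0,0,0.08],[0,0,0]], jaw=[1,1,1])

```text
clock: 27.18
tool_pos: [0.5402, -0.2804, 0.0242]
eef_rot: [0.852, 0.523, -0.0, 0.001]
contact_force: [-6.5, 4.0, 33.2]
opening: 0.009
```

```bash
python3 - <<'E'
from h import *
st()
E
```

```text
t 27.18 p [ 0.5402 -0.2804  0.0242] F [-6.5  4.  33.2] M [1.06 1.71 0.01] op 0.009 q [ 0.35  0.92  0.09  1.75 -0.15  0.48  0.07]
tooly yaw -0.469 z [ 0.001 -0.001 -1.   ]
fixture: TCP mm [ -80.4 -146.3   24.2] tz [ 0.001 -0.001 -1.   ] lean deg 0.06 F [-7.6  0.6 33.2]
```

Emit:
move_arm(turn=[[0,0,0],[0,0,0],[0,0,0],[0,0,0],[0,0,0],[0,0,0],[0,0,0],[0,0,0],[0,0,0],[0,0,0]], dp=[[0,0,-0.1],[0,0,-0.2],[0,0,-0.4],[0,-0.2,-0.7],[0,-0.5,-0.8],[0,-0.5,-0.8],[0,-0.5,-0.8],[0,-0.5,-0.8],[0,-0.5,-0.5],[0,0,0]], jaw=[1,1,1,1,1,1,1,1,1,1])

```text
clock: 28.02
tool_pos: [0.4791, -0.2494, 0.1498]
eef_rot: [0.852, 0.524, -0.0, 0.001]
contact_force: [0.3, -0.8, -0.0]
opening: 0.002
```

```bash
python3 - <<'E'
from h import *
st()
s=snap('side','side20');t=snap('top','top20')
crop('side20','r5',250,120,80,60);crop('top20','r6',345,140,80,60)
print([proj(load('side20'),fw(*p)).round(1) for p in((-84,-109,52),(-84,-157,52),(-19,-133,146))],[proj(load('top20'),fw(*p)).round(1) for p in((-84,-109,52),(-84,-157,52))])
E
```

```text
t 28.02 p [ 0.4791 -0.2494  0.1498] F [ 0.3 -0.8 -0. ] M [-0.05  0.04 -0.02] op 0.002 q [ 0.32  0.65  0.13  1.89 -0.13  0.6   0.06]
tooly yaw -0.4689 z [ 0.001 -0.002 -1.   ]
fixture: TCP mm [-149.  -146.3  149.8] tz [ 0.002 -0.001 -1.   ] lean deg 0.1 F [ 0.6 -0.5 -0. ]
[array([316.5, 161.6]), array([326.8, 156.7]), array([312. , 128.6])] [array([389.2, 206.7]), array([403.3, 214.1])]
```

View pics/r5.png

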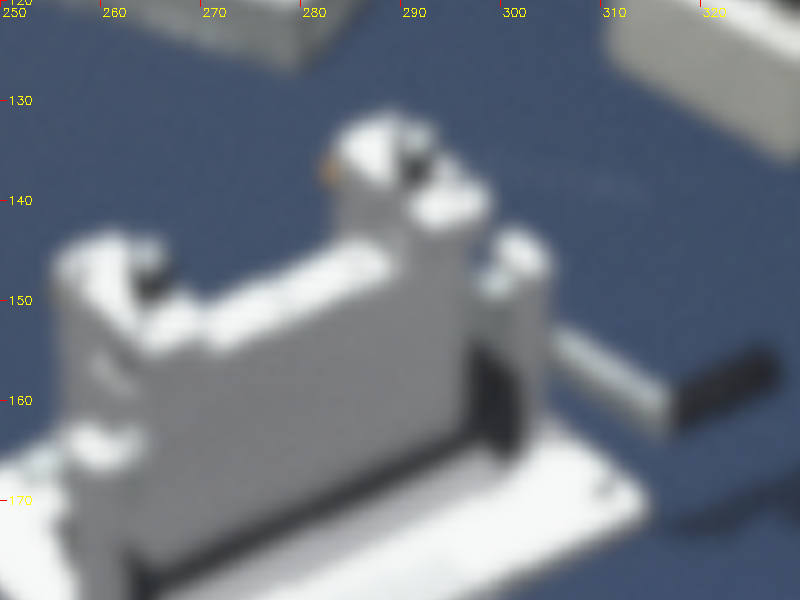

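View pics/r6.png

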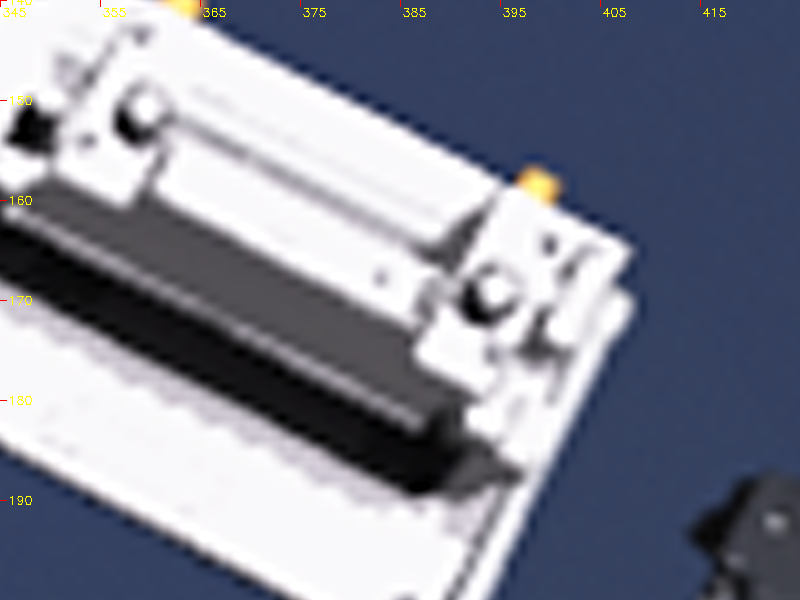

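View pics/side20.png

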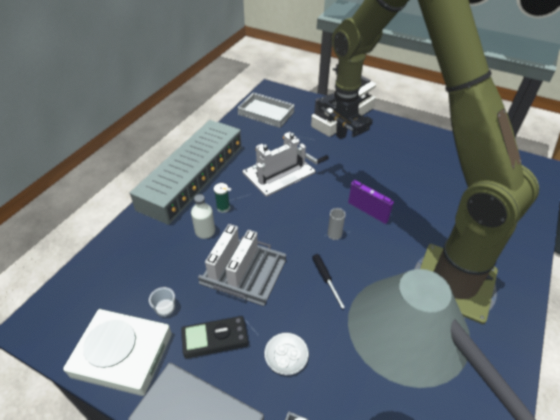

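Emit:
move_arm(turn=[[0,0,0],[0,0,0],[0,0,0],[0,0,0],[0,0,0],[0,0,0],[0,0,0],[0,0,0]], dp=[[0,0,-0.5],[0,0,-0.5],[0,0,0],[0,0,0],[0,0,0],[0,0,0],[0,0,0],[0,0,0]], jaw=[1,1,1,1,1,1,1,1])

```text
clock: 28.78
tool_pos: [0.4795, -0.2494, 0.1717]
eef_rot: [0.852, 0.524, -0.001, -0.0]
contact_force: [0.6, 0.1, -0.6]
opening: 0.002
```

```bash
python3 - <<'E'
from h import *
s=snap('side','side21')
a,b=[cv2.imread('pics/%s.png'%n).astype(int)[120:185,245:335] for n in('side20','side21')]
print('max diff fixture',abs(a-b).max())
a,b=[cv2.imread('pics/%s.png'%n).astype(int) for n in('side0','side21')]
for nm,(x0,x1,y0,y1) in dict(tray=(195,255,220,300),bottle_roll=(190,235,180,240),meter=(178,250,312,360),driver=(308,348,250,310),can=(325,350,205,242),purple=(345,396,180,222)).items(): print(nm,(abs(a-b)[y0:y1,x0:x1].max(2)>40).sum())
r.finish_job()
E
```

```text
max diff fixture 69
tray 111
bottle_roll 0
meter 0
driver 0
can 0
purple 0
the job is handed in; nothing more can be done
```

The thin cell is in the fixture, upright and let go. The lever is pressed down and stays down, and the job was handed in at about 28.9 s of the 61 s allowed.

**What I did**
- **Grasp:** The first grasp closed on air. The real fingertips sit about 34 mm behind the reported TCP, which I worked out from the images. I went down further and the second grasp held.
- **Loading:** I turned the cell half round before loading, to keep the wrist within its joint range. It then went in foot first at about 30° of lean. I swung it upright about its lower front edge and pressed it back against the columns with about 14 N.
- **Lever:** I pressed the grip along its arc until it met its stop, with about 33 N at the fingertips.

**Last checks**
- **Cell:** After release it stayed upright, and its edges agreed with the seated position to within about 1 to 2 mm in both views.
- **Lever:** After I let go, the grip's position in the image matched the "down" position to within about a pixel, and the plungers had dropped.
- **Other things:** Comparing the side view before and after showed no change at the bottle, roll, meter, screwdriver, can or purple box.

**Unsure or in disagreement**
- **Clips:** They are too small in the images to see the snap for certain. I infer they closed from the cell's position and from it staying put.
- **Fixture area:** Some pixels there (up to 69 grey levels) differed between the last two pictures. I took this as the gripper and its shadow moving and did not check it further.
- **Tray:** 111 pixels changed in the tray region. The removed cell and its shadow probably explain this, and the two thick cells looked unmoved.

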